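# Key the drive hub onto its shaft and fit the toothed pulley

## Task

The dark hexagonal hub has been slipped onto the upright shaft of the drive unit but is sitting up on top of the shaft's key. Turn it on the shaft until its keyway drops over the key and it is fully home, then take the toothed aluminium pulley from the wooden block, line its three holes up with the hub's three studs and slide it down flush on the hub. Let go of everything, and leave the other tools and parts where they are.

Things in the scene. Friction and masses are not known exactly. Their poses are not given: they have to be found in the camera images.
- drive: Fixed drive unit; origin under its centre, below the shaft's axis. Base plate 130 x 110 x 12 mm; round case 94 mm across, top 40 mm above the table; on it a nose 40 to 44 mm across, up to 70 mm. A yellow line on the case's top points from the axis to the key's side (+x), beyond the hub's flange. Position and yaw vary.
- shaft_seat (a point): Point on the upright steel shaft's axis, at the shoulder on which the hub sits when home (70 mm above the table). z is up the shaft, x points from the axis to the key. The shaft is 22 mm in diameter up to 42 mm above this point, then tapers to a 15 mm end 60 mm above it. A red line on its end runs from the middle towards +x.
- key_top (a point): Top of the brass key, 13.5 mm from the shaft's axis. The key stands on the shoulder on the +x side only: 8 mm wide, 16 mm tall, out to 16 mm from the axis. At the start the hub stands on it, out of sight from above, and leans by up to about 5 degrees.
- hub_center (a point): Centre of the loose dark steel hub (0.25 to 0.5 kg), half-way up its 36 mm height; z up, x to its keyway. Lower 24 mm: barrel 42 mm across; upper 12 mm: hexagonal flange 54 mm across flats, 62 across corners, flats facing +x and every 60 degrees from it; grip it across any two flats. Home: 18 mm above shaft_seat, x axes in line (within about 5 degrees).
- hub_keyway (a point): Middle of the keyway at the hub's lower face, 14.5 mm from the axis. Keyway 10.4 mm wide, full height, 17.5 mm deep from the axis; bore 23.4 mm. A yellow line on the flange's top runs from it to the edge. At the start it is 45 to 180 degrees from the key, either way (may need two grasps), and the hub stands 16 mm too high. Only weight and friction hold it.
- hub_face (a point): Centre of the hub's top face, 18 mm above hub_center; axes as there. On this face stand three brass studs, 7 mm in diameter with tapered tips, 26 mm tall, 21 mm from the axis, at 60, 180 and 300 degrees from the hub's +x.
- pulley_center (a point): Centre of the loose toothed aluminium pulley (0.11 to 0.22 kg), half-way up its 22 mm height; z along its axis, x towards one hole. 62 mm across its 24 teeth: grip it across the rim any way round (it may turn a few degrees as the fingers close). Same both ways up. Central hole 26 mm passes the shaft. Flush: 29 mm above hub_center, 11 mm above hub_face.
- pulley_hole (a point): One of the pulley's three through holes, at its lower face. Holes 10.5 mm wide, 21 mm from the axis, at 0, 120 and 240 degrees from the pulley's +x; any of them may take any stud.
- block: Fixed wooden block, 90 x 90 mm, 30 mm tall, on which the pulley lies flat at the start, within 12 mm of its middle each way; origin under its centre.
- old_pulley: Bystander: worn brown pulley, 86 mm in diameter, 20 mm tall, with no stud holes; origin under its centre.
- spanner: Bystander: steel spanner 190 mm long lying flat; origin under its centre.
- screwdriver: Bystander: screwdriver with orange handle, 200 mm long, lying flat.
- grease: Bystander: plain blue tin with a pale metal lid, 72 mm in diameter, 75 mm tall; origin under its centre.
- socket: Bystander: upright steel socket, 28 mm in diameter, 60 mm tall; origin under its centre.
- jar: Bystander: grey plastic jar with dark lid, 80 mm in diameter, 100 mm tall; origin under its centre.
Things that resemble listed ones, but are neither listed nor needed, are in the scene too. Leave any pink or red look-alike of the part that bears hub_center alone. What is shaped like the drive but blue is not meant.

How it is judged:
By the outcome, as a careful person would: the job done as asked, in the order asked, and still so for the second after the job is handed in, with the robot touching nothing.
It also fails if it takes over 67 s, if anything falls off the work surface, if the arm or the gripper's body presses on something with over 40 N, if the wrist force passes 120 N, or if a joint passes its speed limit or range.

## Robot

A 6-joint arm with a two-finger parallel gripper is mounted at the origin on the work surface. World frame = base frame: x ahead of the robot, y to its left, z up, the work surface at z = 0. Lengths are in mm, angles in rad, forces in N, time in s.
With the tool pointing down it reaches from about 350 to 975 mm from the base axis. Payload 4.9 kg.
Tool frame: the origin (TCP) lies midway between the tips of the shut fingers; the grasp point (between the pads) lies 19 mm behind it (robot.hold_point_z is the distance from the TCP to the grasp point, in mm); z points along the fingers, y is the direction in which the jaws open and shut (so a half turn about z gives the same grasp; the last joint's range is limited). The gripper opens to 85 mm and grips with 20 to 120 N. Pads are 22 mm wide; open, the fingers measure 114 mm over their backs; the gripper's body (76 mm by 85 mm) begins 54 mm behind the grasp point. The pads swing forward as they close: fully open they stand 13 mm farther back than shut.
Start: joints at [-1.283, 0.053, 1.613, -0, 1.476, -0.119], TCP at [247.288, -573.977, 197.204] pointing down, gripper open.
Joint ranges: [-3.01, 3.01], [-1.01, 2.22], [0.06, 2.58], [-1.02, 4.17], [0.09, 2.62], [-3.14, 3.14]. Speed limits (rad/s): [2.57, 2.57, 3.14, 3.14, 3.14, 3.14].

## Interface

Orientations are given as [roll, pitch, yaw] about the fixed x, y, z axes, in that order (R = Rz(yaw) Ry(pitch) Rx(roll)).
In Python, from rig import robot gives the robot as it stands. The module is installed in compiled form; this text tells all that it offers.
- The arm moves only by the shell command python3 -m jog 'ROWS' [FORCE]. ROWS is text: rows parted by semicolons, each of 5 numbers parted by spaces: the shift along the tool's x, y, z in mm, then the turn about the tool's z in rad, then the closure, from -1 (fully open) to 1 (shut). A call has 1 to 12 rows; each row shifts and turns the pose as measured when the row begins, along the tool's axes as they then stand; what a row does not reach is not made up. A row lasts 1/12 s, in which the tool goes at most 41.7 mm and 7.16 degrees, less where a joint would pass 70% of its speed; a pose out of reach is approached as far as the arm can. A call is refused whole if a number of a shift passes 41.7 or a number of a turn 0.125, either way. A call with a gripper value outside its range is refused whole. The fingers move at their own pace and stop on an object; FORCE is the grip in N (left out, the last holds). Time passes only in rows, so rows that do not move let the fingers close. It gives the time, the measured TCP pose, the force and the opening at its end, in the units of the state.
- robot.get_state(): the state, without advancing time (a new reading comes with each control period).
- robot.camera(name): name is "scene" or "top"; returns the picture (420x560x3 uint8, red, green, blue); there is no depth.
- robot.calibration(name): a dict with "camera_matrix" (3x3 intrinsics, pixels), "k1" (the pictures are not rectified: a ray, as slopes to the right and down, at radius r is drawn at 1 + k1 r^2 times it, then the intrinsics apply), "eye" and "attitude" of the camera in the world. Camera axes: x right, y up, looking along -z (the intrinsics and any distortion apply to the point x, -y, -z); pixel columns grow to the right and rows downward; lengths in mm; the calibration is good to about 2 mm. A picture is of the moment at which its call begins. calibration takes no time and is no camera call.
- robot.close_job(): hands the job in, once; it reports no verdict.
The state is a dict: "time": time; "joint_positions": joint angles; "qvel": joint speeds; "effort": joint torques, N m; "tcp_pos": TCP position; "tcp_rot": TCP orientation; "ft_force": force on the tool from outside, world axes, zero at the start; "wrist_torque": the same for the moment, N m; "grip_width": finger opening in mm.
Only numpy, scipy, OpenCV 4.12 (cv2) and the standard library are available. Lean on these libraries where they do the work, as an engineer would, in place of code of your own. Each camera call takes 0.05 s, during which the arm holds its last target.

## Working session

There is one attempt and no reset: what is moved stays moved. The work goes in short steps, Python scripts to look and compute and a shell command to move; the robot and the scene stay as the last step left them, time stands still between calls to the robot, and variables do not carry over. Pictures are saved under pics/ and viewed, and the job is handed in when it is done.

```bash
mkdir -p pics; python3 - <<'E'
from rig import robot
import cv2
for n in("scene","top"):
    im=robot.camera(n); cv2.imwrite(f"pics/{n}0.png",im[:,:,::-1]); print(n,robot.calibration(n))
print(robot.get_state(), robot.hold_point_z)
E
```

```text
scene {'camera_matrix': array([[418.13672933,   0.        , 280.45495356],
       [  0.        , 418.13672933, 212.25473704],
       [  0.        ,   0.        ,   1.        ]]), 'k1': -0.10757447578994579, 'eye': array([989.71906193, 547.97342614, 946.64292162]), 'attitude': array([0.68172819, 0.01808699, 2.51821302])}
top {'camera_matrix': array([[496.37975488,   0.        , 275.74500618],
       [  0.        , 496.37975488, 202.34909286],
       [  0.        ,   0.        ,   1.        ]]), 'k1': -0.036038089513304, 'eye': array([ 456.7666101 ,  -22.34671641, 1491.71715579]), 'attitude': array([ 0.08086863,  0.00496131, -1.5842861 ])}
{'time': 0.1, 'joint_positions': array([-1.28300567e+00,  5.32870215e-02,  1.61413877e+00, -2.74509839e-06,
        1.47598496e+00, -1.19003988e-01]), 'qvel': array([-0.0002011 , -0.00186175, -0.00281345,  0.00041962, -0.00049512,
        0.00023334]), 'effort': array([ 1.03640530e-03, -3.94902885e+01, -3.71361744e+01, -1.02105032e-04,
        3.90881411e-03,  1.16126398e-05]), 'tcp_pos': array([ 247.11426993, -573.40516533,  196.09908091]), 'tcp_rot': array([-3.13978709e+00, -2.13136944e-04,  4.06794714e-01]), 'ft_force': array([-0.35975306, -0.18228595,  0.46862712]), 'wrist_torque': array([ 0.01685378, -0.02150429, -0.01902427]), 'grip_width': 85.50204829120985} 18.700000000000003
```

View pics/scene0.png

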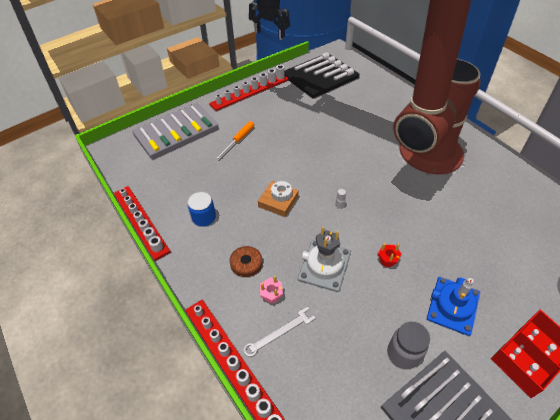

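View pics/top0.png

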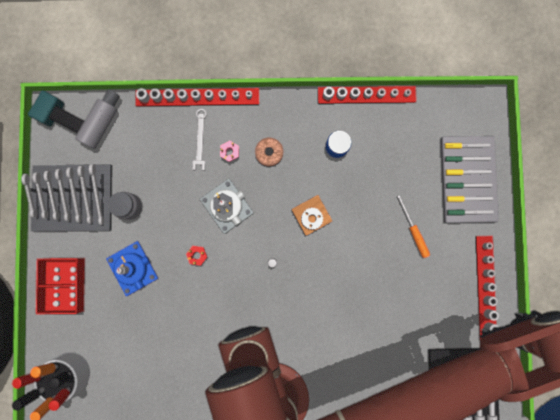

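The top view shows the drive at about (227,205), with the block and pulley at (311,215). In the scene view they are at (325,255) and (280,192). I'll zoom in on both.

```bash
cat > h.py <<'E'
import numpy as np, cv2
from scipy.spatial.transform import Rotation as R
from rig import robot
def cal(n):
    c=robot.calibration(n); return c['camera_matrix'],c['k1'],np.array(c['eye']),R.from_euler('xyz',c['attitude']).as_matrix()
def proj(n,P):
    K,k,e,A=cal(n); p=(np.atleast_2d(P)-e)@A
    x=p[:,0]/-p[:,2]; y=-p[:,1]/-p[:,2]; r=x*x+y*y; f=1+k*r
    return np.c_[K[0,0]*x*f+K[0,2],K[1,1]*y*f+K[1,2]]
def ray(n,uv):
    K,k,e,A=cal(n); uv=np.atleast_2d(np.float64(uv))
    u=cv2.undistortPoints(uv.reshape(-1,1,2),K,np.array([k,0,0,0,0.]) ).reshape(-1,2)
    d=np.c_[u[:,0],-u[:,1],-np.ones(len(u))]@A.T
    return e,d/np.linalg.norm(d,axis=1)[:,None]
def plane(n,uv,z):
    e,d=ray(n,uv); return e+d*((z-e[2])/d[:,2])[:,None]
def tri(a,b):
    e1,d1=ray('scene',a);e2,d2=ray('top',b);d1=d1[0];d2=d2[0]
    s=np.linalg.lstsq(np.c_[d1,-d2],e2-e1,rcond=None)[0]
    p,q=e1+s[0]*d1,e2+s[1]*d2; return (p+q)/2,np.linalg.norm(p-q)
def snap(n,name,c=None,s=6,w=100,h=80):
    im=robot.camera(n)[:,:,::-1].copy(); np.save(f'pics/{name}.npy',im)
    if c is not None: crop(name,c,s,w,h)
    return im
def crop(name,c,s=6,w=100,h=80,out=None):
    im=np.load(f'pics/{name}.npy'); x0,y0=c[0]-w//2,c[1]-h//2
    o=cv2.resize(im[y0:y0+h,x0:x0+w],None,fx=s,fy=s,interpolation=cv2.INTER_CUBIC)
    for i in range(0,w,10):
        cv2.putText(o,str(x0+i),(i*s,8),0,.33,(0,255,255),1); cv2.line(o,(i*s,10),(i*s,14),(0,255,255),1)
    for i in range(0,h,10):
        cv2.putText(o,str(y0+i),(0,i*s+4),0,.33,(0,255,255),1)
    cv2.imwrite(f'pics/{out or name}.png',o)
E
python3 - <<'E'
from h import *
snap('scene','s1',(328,245),8,90,70)
snap('top','t1',(227,205),8,80,70)
crop('s1',(280,195),8,70,60,'s1b'); crop('t1',(312,215),8,70,60,'t1b')
E
```

```text
(no output)
```

View pics/s1.png

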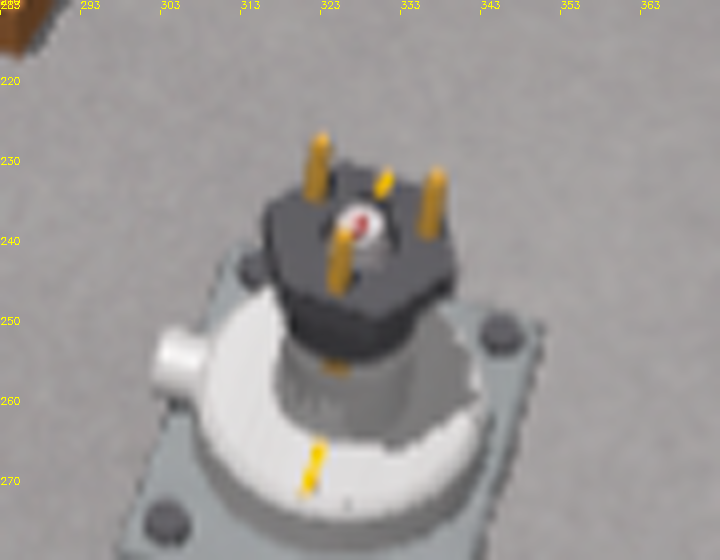

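View pics/t1.png

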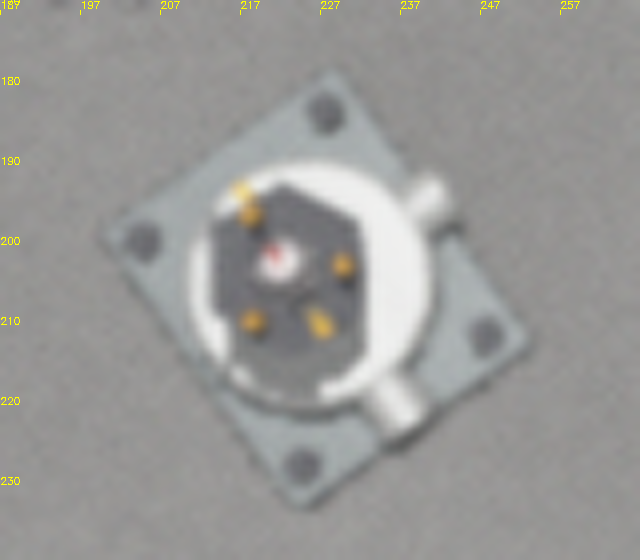

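View pics/s1b.png

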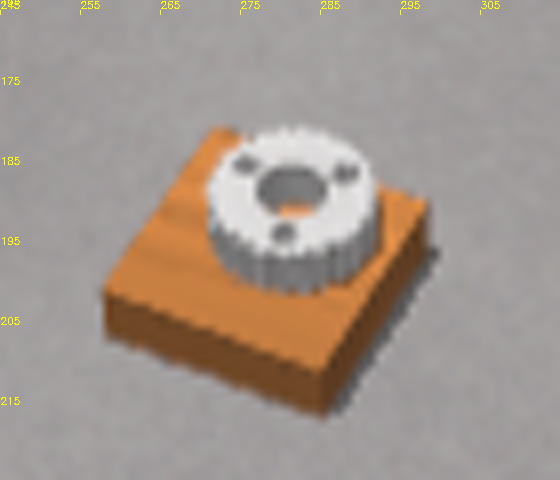

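View pics/t1b.png

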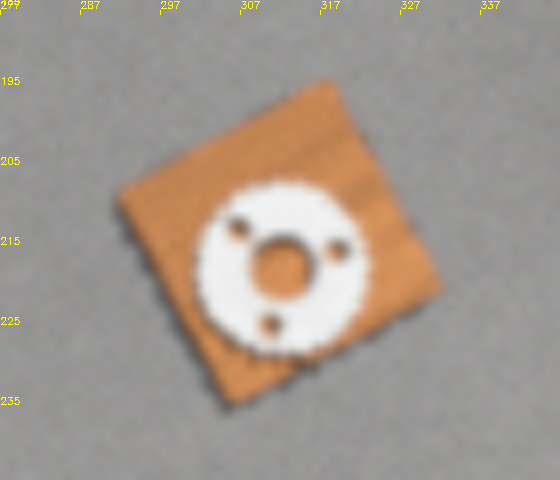

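The hub is leaning. Its keyway line points to the back (top view about (226.5,210)), and the drive's yellow line is at the front left (top view about (217,194)). Next I'll triangulate.

```bash
python3 - <<'E'
from h import *
S=lambda p:(283+(p[0]+.5)/8-.5,210+(p[1]+.5)/8-.5)
T=lambda p:(187+(p[0]+.5)/8-.5,170+(p[1]+.5)/8-.5)
SB=lambda p:(245+(p[0]+.5)/8-.5,165+(p[1]+.5)/8-.5)
TB=lambda p:(277+(p[0]+.5)/8-.5,185+(p[1]+.5)/8-.5)
np.set_printoptions(precision=1,suppress=True)
for n,a,b in [('shaftend',(360,226),(279,262)),('studA',(343,232),(252,215)),('studB',(321,137),(344,264)),('studC',(437,173),(254,321)),('hubline',(384,184),(320,326))]:
    print(n,*tri(S(a),T(b)))
for n,a,b in [('hole1',(246,165),(239,228)),('hole2',(346,172),(338,250)),('hole3',(284,233),(271,325)),('bore',(292,190),(283,267)),('bfront',(322,372),(120,196)),]:
    print(n,*tri(SB(a),TB(b)))
# block corners top
print('block',plane('top',[TB(p) for p in [(330,80),(442,290),(230,404),(118,195)]],30))
# drive
sc=plane('scene',[S((320,442)),S((305,492))],40);print('line scene',sc)
tc=plane('top',[T((241,192))],40);print('line top',tc)
c=plane('top',[T(p) for p in [(335,70),(530,343),(300,508),(104,238)]],12);print('corners',c,c.mean(0))
h=plane('top',[T(p) for p in [(326,113),(487,335),(303,467),(144,243)]],12);print('bolts',h,h.mean(0))
s=plane('scene',[S(p) for p in [(167,522),(501,333),]],14);print('s bolts',s)
print(robot.get_state()['time'])
E
```

```text
shaftend [569.7 132.4 129.5] 0.6235321686714664
studA [584.2 139.7 146.9] 0.041265666563558366
studB [567.  108.6 146.4] 0.0731074624863474
studC [547.9 139.4 146.4] 0.31547328025831084
hubline [548.2 119.3 119. ] 0.8890430634846255
hole1 [ 545.  -108.3   89.2] 15.652683338553196
hole2 [ 518.9 -128.8   55.2] 36.32032246356691
hole3 [ 515.  -125.2   17.8] 20.823694281587095
bore [ 526.5 -121.    53.9] 0.1668035091044938
bfront [555.1 -63.3  27.7] 0.4821868199713365
block [[ 596.7 -141.4   30. ]
 [ 518.5 -181.1   30. ]
 [ 477.7 -102.3   30. ]
 [ 555.2  -62.4   30. ]]
line scene [[587.8 143.9  40. ]
 [603.3 155.3  40. ]]
line top [[602.9 156.6  40. ]]
corners [[651.2 124.6  12. ]
 [547.5  52.3  12. ]
 [487.1 138.6  12. ]
 [589.1 211.6  12. ]] [568.7 131.7  12. ]
bolts [[635.  128.   12. ]
 [550.7  68.3  12. ]
 [502.4 137.4  12. ]
 [587.  196.6  12. ]] [568.8 132.6  12. ]
s bolts [[634.8 126.4  14. ]
 [500.8 135.3  14. ]]
0.2
```

Measured so far:

| Item | Value |
|---|---|
| Shaft axis | about (569, 132) |
| Key direction | about 35° |
| Hub keyway | about 211° |
| Hub lean | away from the key, along the 35° line |
| Pulley | about (526.5, -121), top at 54 |

The plan is to grip the hub with the jaws along 31°, which straightens the lean, then turn it -176° in one grasp (joint 6 from about -25° to 151°). I'll move over there first.

```bash
python3 -m jog '29 -26 -3 0 -1;29 -26 -3 0 -1;29 -26 -3 0 -1;29 -26 -3 0 -1;29 -26 -3 0 -1;29 -26 -3 0 -1;29 -26 -3 0 -1;29 -26 -3 0 -1;29 -26 -3 0 -1;29 -26 -3 0 -1;29 -26 -3 0 -1;29 -26 -3 0 -1'
cat >> h.py <<'E'
def go(x,y,z,jaw=None,yaw=None):
    s=robot.get_state(); p=s['tcp_pos']; M=R.from_euler('xyz',s['tcp_rot']).as_matrix()
    d=M.T@(np.array([x,y,z])-p); Y=np.degrees(s['tcp_rot'][2])
    if jaw is not None: yaw=jaw+90
    t=0 if yaw is None else -np.radians((yaw-Y+180)%360-180)
    print('t %.2f'%s['time'],'pos',p.round(1),'rot',np.degrees(s['tcp_rot']).round(2),'q6 %.1f'%np.degrees(s['joint_positions'][5]),'F',s['ft_force'].round(1),'T',s['wrist_torque'].round(2),'w %.1f'%s['grip_width'])
    print('tool shift',d.round(1),'turn %.3f'%t)
E
python3 -c "
from h import *
go(569,132,200,jaw=31)"
```

```text
time: 1.2
tcp_pos: [447.2, -136.5, 229.9]
tcp_rot: [-3.136, -0.0, 0.391]
ft_force: [0.8, -1.1, 0.3]
grip_width: 85.6
t 1.20 pos [ 447.2 -136.5  229.9] rot [-1.7969e+02 -2.0000e-02  2.2410e+01] q6 41.3 F [ 0.8 -1.1  0.3] T [-0.02  0.01 -0.01] w 85.6
tool shift [ 214.9 -201.6   31.1] turn -1.721
```

```bash
python3 -m jog '26 -24 3 0 -1;26 -24 3 0 -1;26 -24 3 0 -1;26 -24 3 0 -1;26 -24 3 0 -1;26 -24 3 0 -1;26 -24 3 0 -1;20 -18 0 0 -1;0 0 0 -0.12 -1;0 0 0 -0.12 -1;0 0 0 -0.12 -1;0 0 0 -0.12 -1'
python3 -m jog '0 0 0 -0.12 -1;0 0 0 -0.12 -1;0 0 0 -0.12 -1;0 0 0 -0.12 -1;0 0 0 -0.12 -1;0 0 0 -0.12 -1;0 0 0 -0.12 -1;0 0 0 -0.12 -1;0 0 0 -0.12 -1;0 0 0 -0.12 -1;0 0 0 0 -1'
python3 -c "
from h import *
go(569,132,180,jaw=31)"
```

```text
time: 2.2
tcp_pos: [566.7, 136.9, 208.0]
tcp_rot: [-3.139, -0.004, 0.898]
ft_force: [0.4, 0.2, 0.2]
grip_width: 85.2
time: 3.12
tcp_pos: [564.4, 137.5, 204.0]
tcp_rot: [-3.138, -0.007, 2.149]
ft_force: [-0.9, 0.4, -0.2]
grip_width: 85.5
t 3.12 pos [564.4 137.5 204. ] rot [-179.8    -0.4   123.12] q6 -26.9 F [-0.9  0.4 -0.2] T [-0.04 -0.06 -0.01] w 85.5
tool shift [-7.3  0.9 24. ] turn 0.037
```

```bash
python3 -m jog '-7 1 10 0.037 -1;0 0 15 0 -1;0 0 0 0 -1'
python3 - <<'E'
from h import *
go(568.7,131.7,95,jaw=31)
snap('scene','s2',(328,235),8,90,70)
E
```

```text
time: 3.37
tcp_pos: [569.8, 131.6, 177.7]
tcp_rot: [-3.139, -0.006, 2.098]
ft_force: [-0.6, 0.4, -1.0]
grip_width: 85.8
t 3.37 pos [569.8 131.6 177.7] rot [-179.85   -0.33  120.22] q6 -24.7 F [-0.6  0.4 -1. ] T [-0.06  0.01  0.01] w 85.8
tool shift [ 0.2 -0.7 82.7] turn -0.014
```

View pics/s2.png

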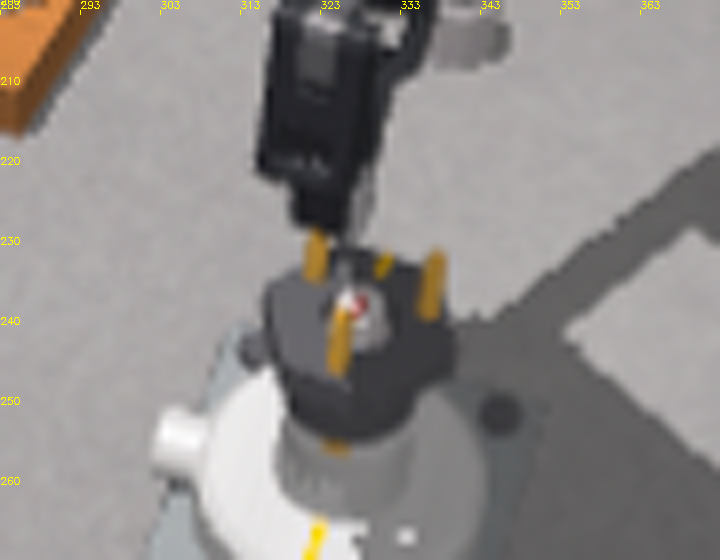

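```bash
python3 - <<'E'
from h import *
import numpy as np
for s in(1,-1):
  print(proj('scene',[570+s*50*np.cos(.52),131.6+s*50*np.sin(.52),190]))
print(proj('scene',[570,131.6,178]))
E
```

```text
[[321.36771417 238.61689428]]
[[336.59842539 206.84579939]]
[[328.84215096 225.4377597 ]]
```

The front finger tip shows at about (321,229), in front of the hub as expected. I'll go down with force checks.

```bash
python3 -m jog '0 -0.5 12 -0.014 -1;0 0 12 0 -1;0 0 12 0 -1;0 0 10 0 -1;0 0 0 0 -1'; python3 -c "
from h import *
go(568.7,131.7,95,jaw=31)"
```

```text
time: 3.83
tcp_pos: [570.5, 130.9, 129.2]
tcp_rot: [-3.142, -0.004, 2.108]
ft_force: [-0.1, 0.2, -0.1]
grip_width: 85.4
t 3.83 pos [570.5 130.9 129.2] rot [-180.     -0.25  120.79] q6 -25.3 F [-0.1  0.2 -0.1] T [ 0.03  0.01 -0.04] w 85.4
tool shift [ 1.5 -1.2 34.2] turn -0.004
```

```bash
python3 -m jog '1.5 -1 12 0 -1;0 0 12 0 -1;0 0 9 0 -1;0 0 0 0 -1;0 0 0 0 -1'; python3 -c "
from h import *
go(568.7,131.7,95,jaw=31)"
```

```text
time: 4.25
tcp_pos: [567.7, 132.0, 91.2]
tcp_rot: [-3.139, -0.005, 2.108]
ft_force: [-0.1, 0.3, -0.2]
grip_width: 85.1
t 4.25 pos [567.7 132.   91.2] rot [-179.88   -0.3   120.77] q6 -25.2 F [-0.1  0.3 -0.2] T [-0.05 -0.06 -0.03] w 85.1
tool shift [-0.7  0.7 -3.8] turn -0.004
```

```bash
python3 -m jog '-0.5 0.5 -3 0 -0.5;0 0 0 0 0;0 0 0 0 1;0 0 0 0 1;0 0 0 0 1;0 0 0 0 1;0 0 0 0 1;0 0 0 0 1' 40; python3 -c "
from h import *
go(568.7,131.7,95,jaw=31)
snap('scene','s3',(328,235),8,90,70)"
```

```text
time: 4.92
tcp_pos: [586.2, 141.8, 100.7]
tcp_rot: [3.091, -0.001, 2.107]
ft_force: [-1.4, -0.4, -5.1]
grip_width: 4.7
t 4.92 pos [586.2 141.8 100.7] rot [ 1.7711e+02 -5.0000e-02  1.2071e+02] q6 -25.2 F [-1.4 -0.4 -5.1] T [-0.24  0.23 -0.01] w 4.7
tool shift [  0.3 -20.5   4.7] turn -0.005
```

View pics/s3.png

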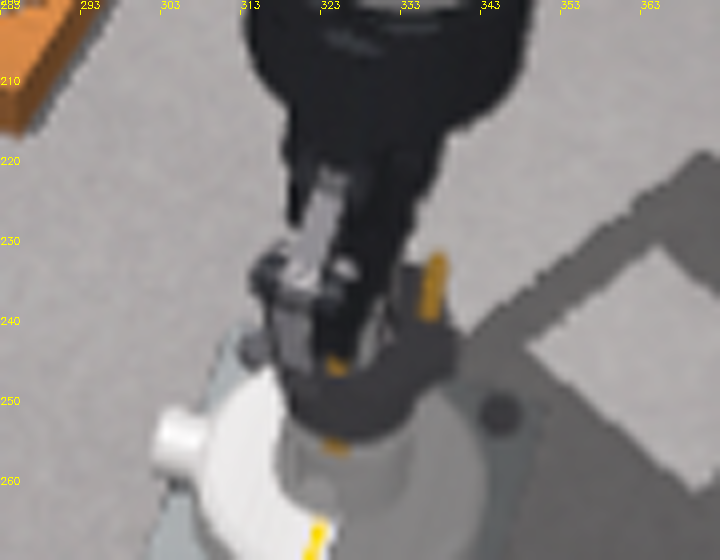

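The width is only 4.7 and the TCP was pushed about 20 mm, so this isn't the grasp I wanted. I'll look before doing anything else.

```bash
python3 -c "
from h import *
snap('scene','s4')
snap('top','t4',(230,205),7,100,80)
crop('s4',(325,215),6,120,95)
go(568.7,131.7,95,jaw=31)"
```

```text
t 5.07 pos [586.  141.6 100.8] rot [ 1.7711e+02 -7.0000e-02  1.2069e+02] q6 -25.2 F [ 3.4  2.3 -5.2] T [ 0.35 -0.7  -0.03] w 4.3
tool shift [  0.3 -20.2   4.8] turn -0.005
```

View pics/s4.png

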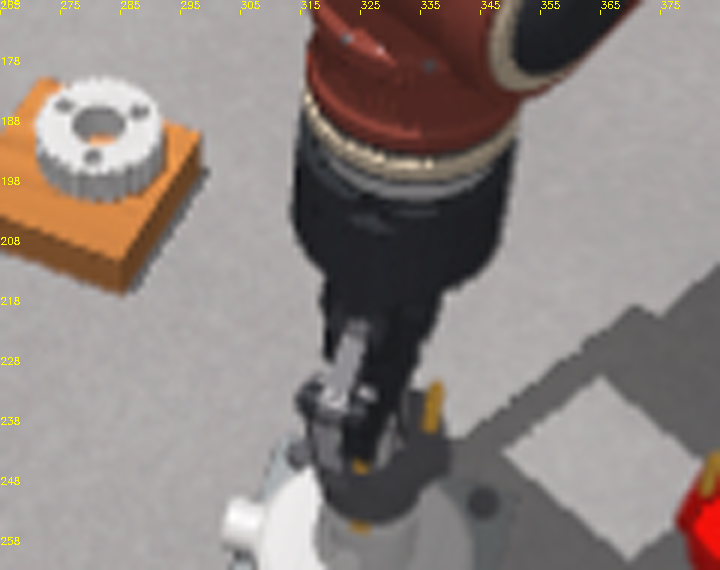

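View pics/t4.png

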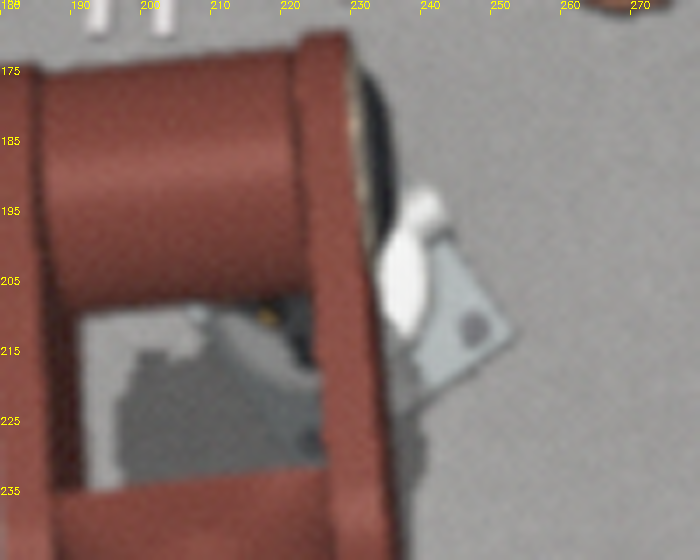

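```bash
python3 -c "
from h import *
s=robot.get_state(); M=R.from_euler('xyz',s['tcp_rot']).as_matrix();p=s['tcp_pos']
print(s['joint_positions'])
for z in (0,-19,-35,-73,-150):
  for y in (-5,0,5): print(z,y,proj('scene',p+M@np.array([0,y,z])).round(1))
print(proj('scene',[[584,140,122],[584,140,147],[591,146,122]]))
im=np.load('pics/s4.npy'); cv2.imwrite('pics/s4f.png',im)
o=cv2.resize(np.load('pics/s4.npy')[215:265,295:360],None,fx=12,fy=12,interpolation=cv2.INTER_LANCZOS4)
o=cv2.convertScaleAbs(o,alpha=2,beta=20)
cv2.imwrite('pics/s4z.png',o)
"
```

```text
[ 0.10204728  0.04391226  1.78818534  0.02336127  1.26434119 -0.44007683]
0 -5 [[324.8 249. ]]
0 0 [[324.1 250.5]]
0 5 [[323.4 252. ]]
-19 -5 [[325.4 244.2]]
-19 0 [[324.7 245.7]]
-19 5 [[324.  247.3]]
-35 -5 [[326.  240.1]]
-35 0 [[325.3 241.6]]
-35 5 [[324.6 243.2]]
-73 -5 [[327.4 229.9]]
-73 0 [[326.6 231.5]]
-73 5 [[325.9 233. ]]
-150 -5 [[330.4 207.4]]
-150 0 [[329.6 208.9]]
-150 5 [[328.9 210.5]]
[[324.89007443 244.65794493]
 [325.58756094 238.58114504]
 [324.21961657 247.77704143]]
```

View pics/s4z.png

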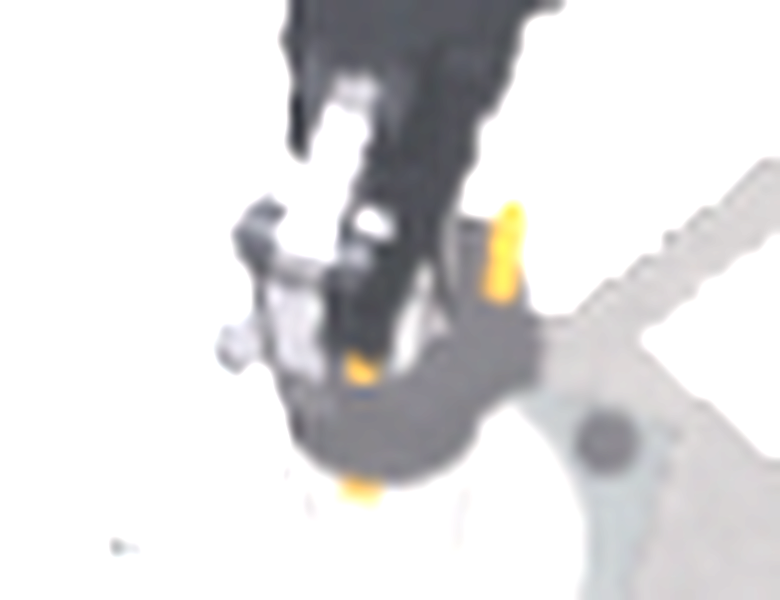

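The front finger sits in front of stud A with its tip above the flange, at about (325,244). So the real tips are some 20 mm higher than the stated TCP, and the jaws have pinched one stud. I'll open a little, rise straight up, and check the tool's true height in the cameras.

```bash
python3 -m jog '0 0 0 0 0.8;0 0 0 0 0.7;0 0 -3 0 0.7;0 0 -10 0 0.7;0 0 -15 0 0.7;0 0 -20 0 0.7;0 0 -20 0 0.7;0 0 0 0 0.7'; python3 -c "
from h import *
go(569,132,180,jaw=31)
s=robot.get_state(); M=R.from_euler('xyz',s['tcp_rot']).as_matrix();p=s['tcp_pos']
print(proj('scene',p),proj('top',p))
print(s['joint_positions'])
snap('scene','s5',(328,225),7,110,85)"
```

```text
time: 5.73
tcp_pos: [581.5, 138.1, 176.1]
tcp_rot: [3.095, -0.001, 2.106]
ft_force: [0.7, 0.3, 0.3]
grip_width: 12.9
t 5.73 pos [581.5 138.1 176.1] rot [ 1.7735e+02 -5.0000e-02  1.2064e+02] q6 -25.2 F [0.7 0.3 0.3] T [-0.03  0.   -0.05] w 12.9
tool shift [  1.1 -13.6  -4.6] turn -0.006
[[326.75351844 230.13563204]] [[217.36147215 196.42931591]]
[ 0.09795552 -0.03029858  1.73266785  0.0205995   1.39771209 -0.43989615]
```

View pics/s5.png

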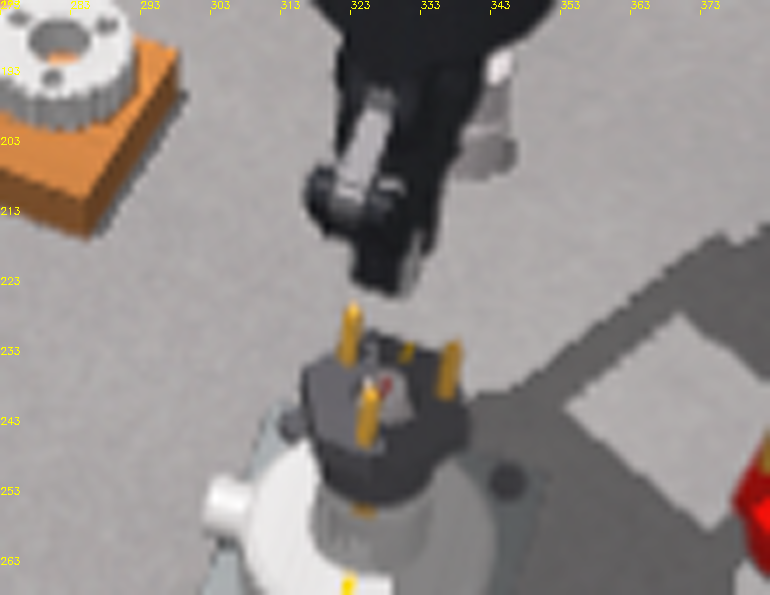

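```bash
python3 -c "
from h import *
im=np.load('pics/s1.npy'); o=cv2.resize(im[0:60,220:320],None,fx=8,fy=8,interpolation=cv2.INTER_CUBIC)
o=cv2.convertScaleAbs(o,alpha=1.8,beta=10)
p=np.array([247.1,-573.4,196.1]);M=R.from_euler('xyz',[-3.1398,0,.4068]).as_matrix()
for q in ([0,0,0],[0,42.5,-13],[0,-42.5,-13],[0,42.5,-32],[0,-42.5,-32]):
  u=proj('scene',p+M@np.array(q))[0]; print(q,u); v=((u-[220,0])*8).astype(int); cv2.circle(o,tuple(int(a) for a in v),4,(0,0,255) if q[2]<-20 else (0,255,0),-1)
cv2.imwrite('pics/start.png',o)"
```

```text
[0, 0, 0] [269.50358005  48.4452616 ]
[0, 42.5, -13] [259.06194183  42.13201886]
[0, -42.5, -13] [279.88822836  48.0319482 ]
[0, 42.5, -32] [258.7578859   37.11101145]
[0, -42.5, -32] [279.77286546  42.94540869]
```

View pics/start.png

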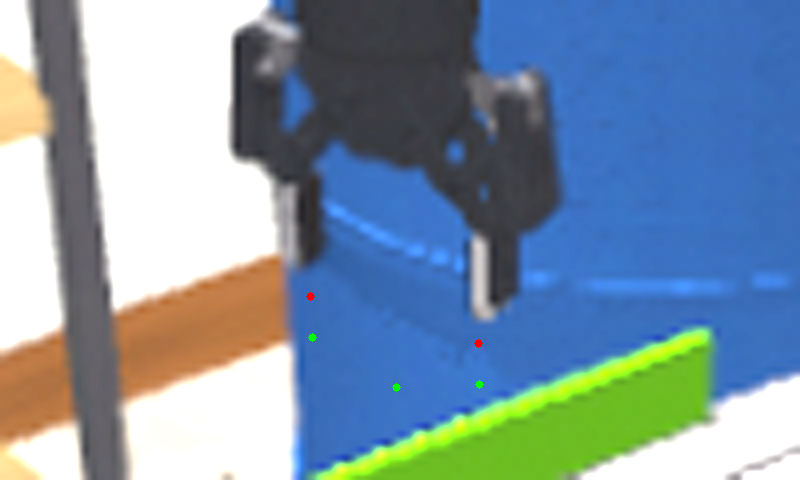

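At the start pose too, the real tips and body sit about 25–30 mm above the stated pose, while x and y agree. So heights must be treated as stated + about 25. I'll now regrasp that much lower. The tool has also picked up a 2.6° tilt, in the same direction as the hub's lean.

```bash
python3 -m jog '0 -6 0 0 0;0 -6 0 0 -1;0 0 0 0 -1;0 0 0 0 -1;0 0 0 0 -1;0 0 0 0 -1'; python3 -c "
from h import *
go(569,131.7,130,jaw=31)
snap('scene','s6',(328,225),7,110,85)"
```

```text
time: 6.28
tcp_pos: [566.2, 130.6, 168.5]
tcp_rot: [3.104, -0.005, 2.105]
ft_force: [-0.3, -0.1, 0.1]
grip_width: 83.6
t 6.28 pos [566.2 130.6 168.5] rot [177.87  -0.27 120.61] q6 -25.8 F [-0.3 -0.1  0.1] T [-0.03  0.    0.03] w 83.6
tool shift [-0.7  1.6 38.6] turn -0.007
```

View pics/s6.png

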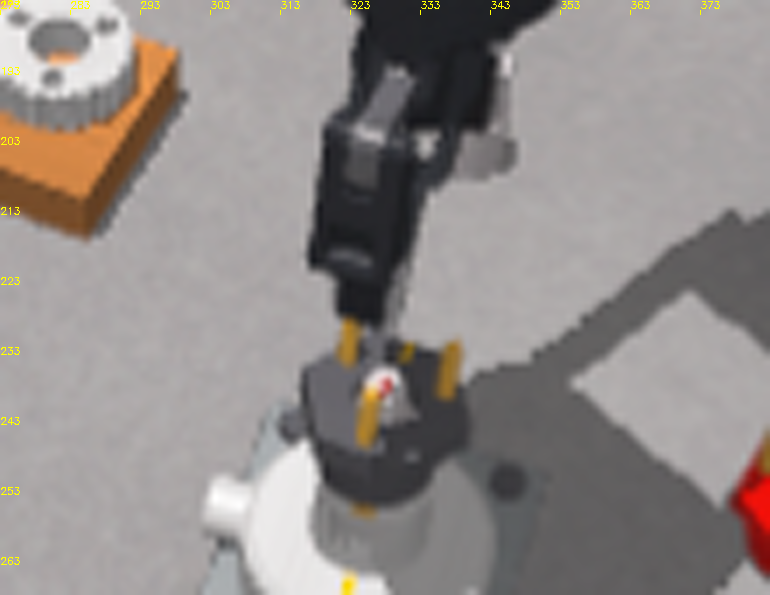

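```bash
python3 -m jog '-0.5 1.5 13 -0.007 -1;0 0 13 0 -1;0 0 13 0 -1;0 0 13 0 -1;0 0 13 0 -1;0 0 11 0 -1;0 0 8 0 -1;0 0 0 0 -1'; python3 -c "
from h import *
go(569,131.7,75,jaw=31)
snap('scene','s7',(328,225),7,110,85)"
```

```text
time: 7.0
tcp_pos: [567.6, 133.1, 70.8]
tcp_rot: [3.111, -0.008, 2.113]
ft_force: [0.0, -0.5, 0.0]
grip_width: 85.3
t 7.00 pos [567.6 133.1  70.8] rot [178.27  -0.45 121.09] q6 -26.2 F [ 0.  -0.5  0. ] T [-0.01  0.01 -0.01] w 85.3
tool shift [-1.9  0.6 -4.2] turn 0.001
```

View pics/s7.png

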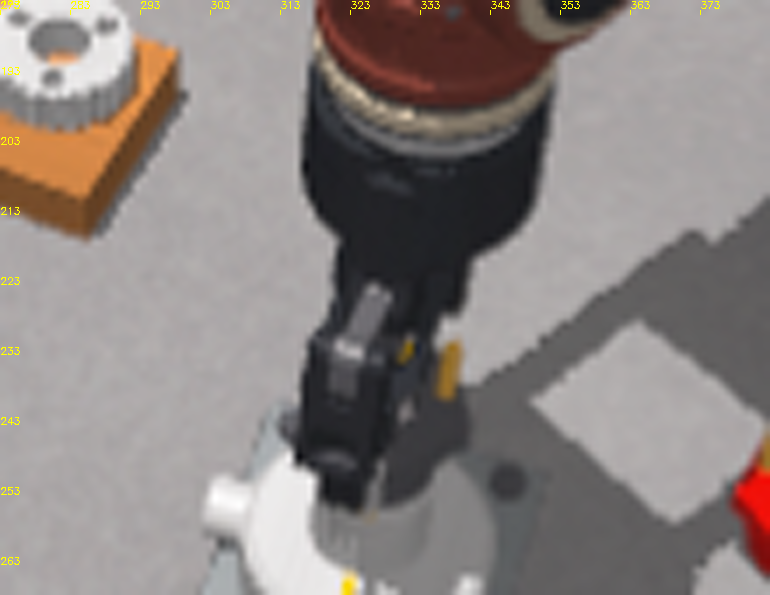

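```bash
python3 -c "
from h import *
for r in (40,46,52):
  for z in (80,95,110,125): print(r,z,proj('scene',[567.6+r*.857,133.1+r*.515,z]).round(1))"
```

```text
40 80 [[321.7 261.8]]
40 95 [[322.  258.4]]
40 110 [[322.4 255. ]]
40 125 [[322.8 251.5]]
46 80 [[320.8 263.7]]
46 95 [[321.2 260.4]]
46 110 [[321.6 257. ]]
46 125 [[321.9 253.5]]
52 80 [[320.  265.7]]
52 95 [[320.3 262.4]]
52 110 [[320.7 259. ]]
52 125 [[321.1 255.5]]
```

```bash
python3 -m jog '-1.5 0.5 4 0 -1;0 0 2 0 -0.4;0 0 0 0 0;0 0 0 0 0.2;0 0 0 0 0.5;0 0 0 0 0.5;0 0 0 0 0.5' 30; python3 -c "
from h import *
go(569,131.7,75,jaw=31)
snap('scene','s8',(328,225),7,110,85)"
```

```text
time: 7.63
tcp_pos: [570.0, 131.8, 67.1]
tcp_rot: [3.11, -0.006, 2.113]
ft_force: [-1.2, -0.1, -1.9]
grip_width: 53.1
t 7.63 pos [570.  131.8  67.1] rot [178.2   -0.36 121.09] q6 -26.3 F [-1.2 -0.1 -1.9] T [-0.04  0.08 -0.01] w 53.1
tool shift [ 0.5 -0.7 -7.9] turn 0.002
```

View pics/s8.png

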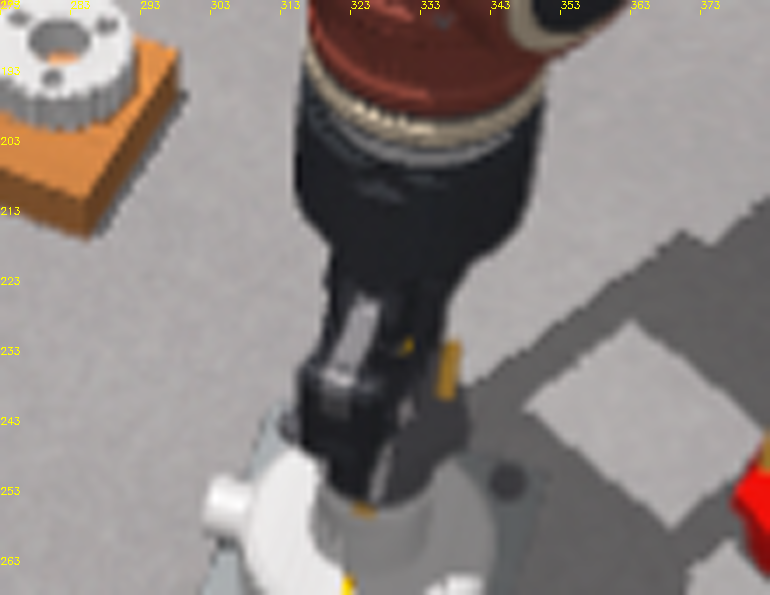

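The hub is gripped, width 53 against 54 across flats. I'll lift slightly off the key and see the forces.

```bash
python3 -m jog '0 0 -2 0 0.6;0 0 -1.5 0 0.6;0 0 0 0 0.6;0 0 0 0 0.6' 40; python3 -c "
from h import *
go(569,131.7,69,jaw=31)"
```

```text
time: 8.02
tcp_pos: [569.8, 131.8, 69.5]
tcp_rot: [3.11, -0.006, 2.113]
ft_force: [-0.3, 0.6, -3.8]
grip_width: 53.1
t 8.02 pos [569.8 131.8  69.5] rot [178.18  -0.36 121.09] q6 -26.3 F [-0.3  0.6 -3.8] T [-0.02 -0.06 -0.03] w 53.1
tool shift [ 0.3 -0.7  0.5] turn 0.002
```

```bash
python3 -m jog '0 0 0 0.05 0.6;0 0 0 0.1 0.6;0 0 0 0.1 0.6;0 0 0 0.1 0.6;0 0 0 0.1 0.6;0 0 0 0.1 0.6;0 0 0 0 0.6'; python3 -c "
from h import *
go(569.5,131.7,69.5,jaw=35-180)"
```

```text
time: 8.6
tcp_pos: [569.8, 132.2, 69.0]
tcp_rot: [3.118, -0.023, 1.538]
ft_force: [1.5, -0.8, -3.2]
grip_width: 52.9
t 8.60 pos [569.8 132.2  69. ] rot [178.66  -1.33  88.1 ] q6 6.7 F [ 1.5 -0.8 -3.2] T [-0.08 -0.13 -0.02] w 52.9
tool shift [-0.5 -0.3 -0.5] turn 2.498
```

```bash
python3 -m jog '0 0 -0.3 0.1 0.6;0 0 0 0.1 0.6;0 0 0 0.1 0.6;0 0 0 0.1 0.6;0 0 0 0.1 0.6;0 0 0 0.1 0.6;0 0 0 0.1 0.6;0 0 0 0.1 0.6;0 0 0 0.1 0.6;0 0 0 0.1 0.6;0 0 0 0 0.6'; python3 -c "
from h import *
go(569.5,131.7,69.5,jaw=35-180)"
```

```text
time: 9.52
tcp_pos: [570.1, 132.7, 68.6]
tcp_rot: [-3.134, -0.034, 0.519]
ft_force: [1.2, -0.0, -4.2]
grip_width: 52.8
t 9.52 pos [570.1 132.7  68.6] rot [-179.54   -1.92   29.72] q6 65.0 F [ 1.2 -0.  -4.2] T [-0.14 -0.1  -0.01] w 52.8
tool shift [-1.   0.6 -1. ] turn 1.479
```

```bash
python3 -m jog '-0.6 0.4 -1 0.1 0.6;0 0 0 0.1 0.6;0 0 0 0.1 0.6;0 0 0 0.1 0.6;0 0 0 0.1 0.6;0 0 0 0.1 0.6;0 0 0 0.1 0.6;0 0 0 0.1 0.6;0 0 0 0.1 0.6;0 0 0 0.1 0.6;0 0 0 0.1 0.6;0 0 0 0 0.6'; python3 -c "
from h import *
go(569.5,131.7,69.5,jaw=35-180)"
```

```text
time: 10.52
tcp_pos: [570.6, 132.8, 69.1]
tcp_rot: [-3.105, -0.009, -0.578]
ft_force: [0.6, 0.2, -3.5]
grip_width: 52.8
t 10.52 pos [570.6 132.8  69.1] rot [-177.92   -0.53  -33.1 ] q6 127.8 F [ 0.6  0.2 -3.5] T [-0.07 -0.07 -0.02] w 52.8
tool shift [-0.3  1.5 -0.4] turn 0.382
```

```bash
python3 -m jog '0 0 0 0.1 0.6;0 0 0 0.1 0.6;0 0 0 0.1 0.6;0 0 0 0.08 0.6;0 0 0 0 0.6;0 0 2 0 0.6;0 0 2 0 0.6;0 0 2 0 0.6;0 0 0 0 0.6'; python3 -c "
from h import *
go(569.5,131.7,69.5,jaw=35-180)"
```

```text
time: 11.27
tcp_pos: [570.8, 132.6, 62.3]
tcp_rot: [-3.104, 0.003, -0.929]
ft_force: [2.1, -0.8, -3.9]
grip_width: 52.9
t 11.27 pos [570.8 132.6  62.3] rot [-177.87    0.18  -53.24] q6 147.9 F [ 2.1 -0.8 -3.9] T [-0.11 -0.18 -0.05] w 52.9
tool shift [-0.1  1.4 -7.3] turn 0.031
```

It is already 5 mm below the key-top height with no upward force, so the keyway has engaged. I'll keep lowering, about 11 mm more.

```bash
python3 -m jog '0 0 2 0.02 0.6;0 0 2 0 0.6;0 0 2 0 0.6;0 0 2 0 0.6;0 0 0 0 0.6'; python3 -c "
from h import *
go(569.5,131.7,51,jaw=35-180)"
```

```text
time: 11.68
tcp_pos: [570.9, 132.8, 53.2]
tcp_rot: [-3.105, 0.004, -0.948]
ft_force: [1.5, 0.2, -4.4]
grip_width: 52.8
t 11.68 pos [570.9 132.8  53.2] rot [-177.91    0.23  -54.31] q6 149.0 F [ 1.5  0.2 -4.4] T [-0.04 -0.11 -0.02] w 52.8
tool shift [0.1 1.8 2.2] turn 0.012
```

```bash
python3 -m jog '0 0 1.5 0 0.6;0 0 1.5 0 0.6;0 0 1 0 0.6;0 0 0 0 0.6'; python3 -c "
from h import *
go(569.5,131.7,51,jaw=35-180)"
```

```text
time: 12.02
tcp_pos: [571.6, 133.0, 53.4]
tcp_rot: [-3.105, 0.004, -0.947]
ft_force: [0.2, 0.3, -4.2]
grip_width: 53.1
t 12.02 pos [571.6 133.   53.4] rot [-177.93    0.23  -54.26] q6 149.0 F [ 0.2  0.3 -4.2] T [-0.05 -0.    0.02] w 53.1
tool shift [-0.1  2.6  2.3] turn 0.013
```

```bash
python3 -m jog '0 0 3 0 0.6;0 0 0 0 0.6'; python3 -c "
from h import *
go(569.5,131.7,51,jaw=35-180)
s=robot.get_state();print(s['joint_positions'],s['effort'])
snap('scene','s9',(328,225),7,110,85)"
```

```text
time: 12.18
tcp_pos: [571.6, 133.0, 53.5]
tcp_rot: [-3.107, 0.004, -0.946]
ft_force: [-1.9, -0.4, -3.8]
grip_width: 53.2
t 12.18 pos [571.6 133.   53.5] rot [-178.03    0.25  -54.22] q6 148.9 F [-1.9 -0.4 -3.8] T [-0.16  0.13 -0.02] w 53.2
tool shift [-0.2  2.5  2.4] turn 0.014
[0.09032793 0.07302367 1.84286237 0.02276957 1.19839456 2.59956625] [ 4.66131018e-01 -4.03450012e+01 -3.73505151e+01  2.90857712e-01
 -2.08127783e-01  8.09604262e-04]
```

View pics/s9.png

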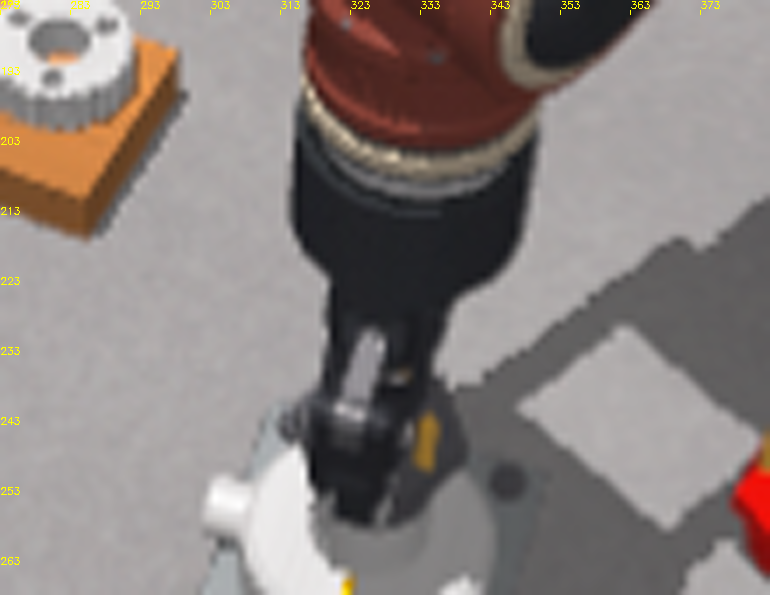

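```bash
python3 -m jog '0 0 3 0.04 0.6;0 0 3 -0.08 0.6;0 0 3 0.04 0.6' ; python3 -c "
from h import *
go(569.5,131.7,51,jaw=35-180)"
python3 -m jog '0 0 0 0 0.2;0 0 0 0 -0.2;0 0 0 0 -1;0 0 0 0 -1;0 0 -2 0 -1;0 0 -20 0 -1;0 0 -30 0 -1;0 0 -30 0 -1;0 0 -30 0 -1;0 0 0 0 -1' ; python3 -c "
from h import *
go(569.5,131.7,51,jaw=35-180)
snap('scene','s10',(328,235),8,90,70)
"
```

```text
time: 12.48
tcp_pos: [571.9, 132.6, 52.9]
tcp_rot: [-3.111, 0.005, -0.944]
ft_force: [-13.3, -2.7, 16.1]
grip_width: 52.7
t 12.48 pos [571.9 132.6  52.9] rot [-178.26    0.27  -54.07] q6 148.8 F [-13.3  -2.7  16.1] T [-0.29  1.63  0.23] w 52.7
tool shift [-0.7  2.5  1.9] turn 0.016
time: 13.32
tcp_pos: [569.8, 130.7, 168.2]
tcp_rot: [-3.11, 0.006, -0.944]
ft_force: [2.0, -1.1, 0.7]
grip_width: 85.7
t 13.32 pos [569.8 130.7 168.2] rot [-178.18    0.33  -54.1 ] q6 148.9 F [ 2.  -1.1  0.7] T [-0.02 -0.08  0.01] w 85.7
tool shift [ -0.4   3.4 117.2] turn 0.016
```

View pics/s10.png

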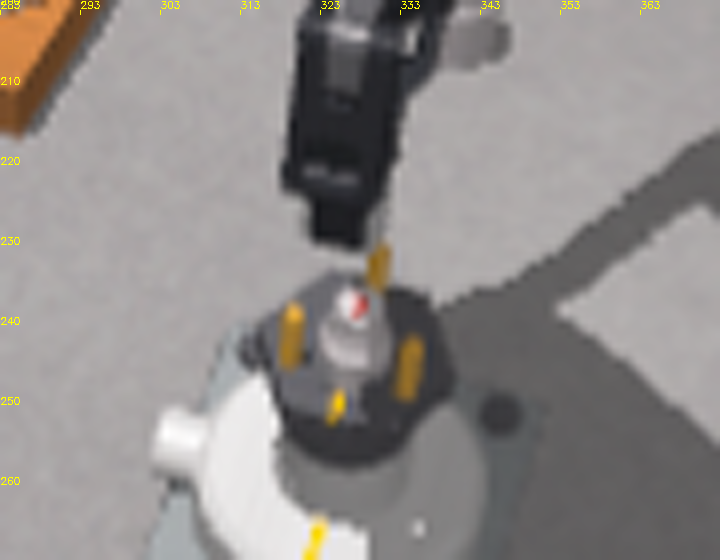

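The hub now sits lower, with its yellow line (325,250) in line with the case's yellow line (322,266). I'll move towards the pulley and check the hub with both cameras once the arm is clear.

```bash
python3 -c "
from h import *
TB=lambda p:(277+(p[0]+.5)/8-.5,185+(p[1]+.5)/8-.5)
SB=lambda p:(245+(p[0]+.5)/8-.5,165+(p[1]+.5)/8-.5)
for n,a,b in [('h1',(284,233),(239,228)),('h2',(246,165),(338,250)),('h3',(346,172),(271,325))]:
  print(n,*tri(SB(a),TB(b)),plane('top',TB(b),52),plane('scene',SB(a),52))
c1=plane('top',TB((283,267)),52)[0];c2=plane('scene',SB((292,190)),52)[0];print(c1,c2)
for c,f,k,L in ((c1,TB,'top',[(239,228),(338,250),(271,325)]),(c2,SB,'scene',[(284,233),(246,165),(346,172)])):
  P=plane(k,[f(q) for q in L],52); print(P.mean(0),np.degrees(np.arctan2(*(P-P.mean(0))[:,1::-1].T)))
go(526.5,-121,150,jaw=0)
"
```

```text
h1 [ 541.02990749 -105.43032007   54.34349923] 0.22079047363884235 [[ 541.08204693 -105.49476919   52.        ]] [[ 539.93174189 -107.22357382   52.        ]]
h2 [ 532.51512545 -141.1529949    53.53471427] 0.02154850683749216 [[ 532.58759883 -141.27288632   52.        ]] [[ 531.73726776 -142.34477049   52.        ]]
h3 [ 505.67152649 -116.32810959   53.9988061 ] 0.04593100520630441 [[ 505.72197202 -116.44381805   52.        ]] [[ 504.60430596 -117.83163813   52.        ]]
[ 526.69218195 -121.19517127   52.        ] [ 525.49467104 -122.37015388   52.        ]
[ 526.46387259 -121.07049119   52.        ] [ 46.81642864 -73.13695608 167.42549818]
[ 525.42443853 -122.46666081   52.        ] [ 46.4167446  -72.3813522  167.44935826]
t 13.37 pos [568.7 130.5 165.5] rot [-178.35    0.42  -54.1 ] q6 148.9 F [ 1.3 -0.3  0.6] T [ 0.01  0.01 -0.01] w 85.0
tool shift [179.1 182.    8.9] turn -2.515
```

```bash
python3 -m jog '20 20 0 0 -1;22 22 0 0 -1;22 22 0 0 -1;22 22 0 0 -1;22 22 0 0 -1;22 22 0 0 -1;22 22 0 0 -1;18 19 0 0 -1;0 0 0 -0.1 -1;0 0 0 -0.09 -1;0 0 0 0 -1'; python3 -c "
from h import *
go(526.4,-121,100,jaw=-133)
snap('scene','s11',(325,245),8,90,70)
snap('top','t11',(227,205),8,80,70)
crop('s11',(290,185),6,110,90,'s11b')
"
```

```text
time: 14.28
tcp_pos: [526.3, -116.5, 149.0]
tcp_rot: [-3.112, 0.008, -0.744]
ft_force: [-0.6, 0.8, -0.3]
grip_width: 85.5
t 14.28 pos [ 526.3 -116.5  149. ] rot [-178.33    0.46  -42.6 ] q6 110.9 F [-0.6  0.8 -0.3] T [ 0.04  0.02 -0.03] w 85.5
tool shift [ 3.5  4.7 48.9] turn 0.007
```

View pics/s11.png

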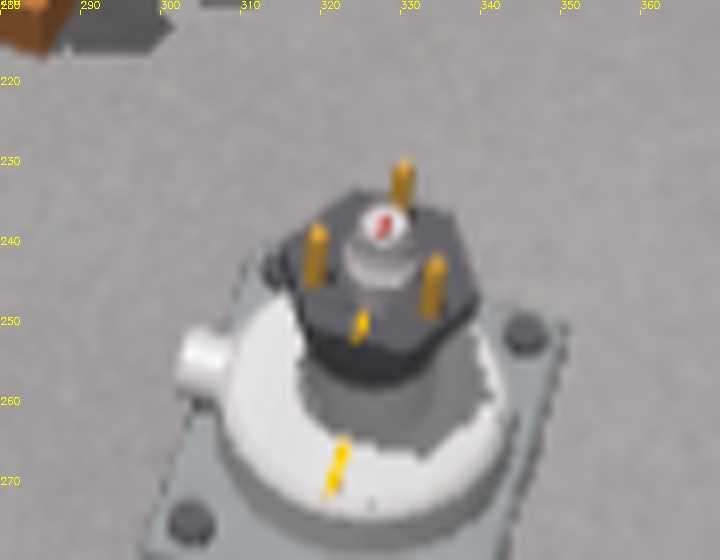

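View pics/t11.png

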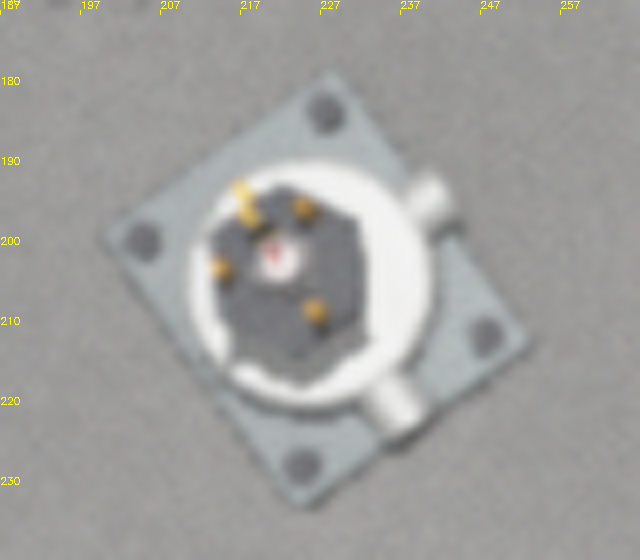

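View pics/s11b.png

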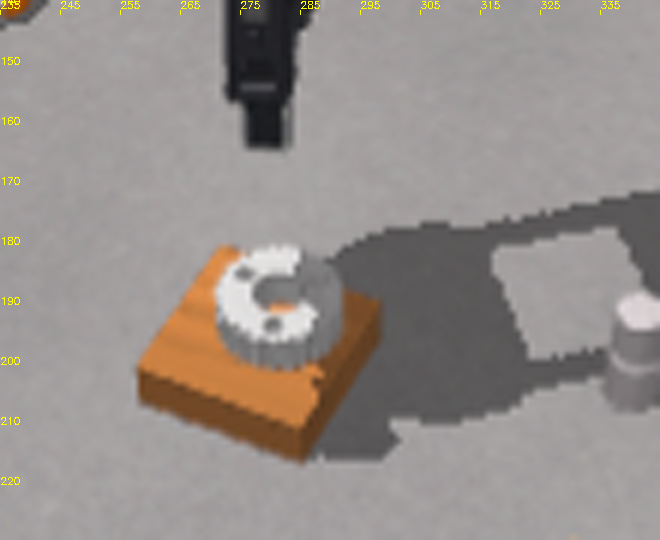

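```bash
python3 -c "
from h import *
S=lambda p:(280+(p[0]+.5)/8-.5,210+(p[1]+.5)/8-.5)
T=lambda p:(187+(p[0]+.5)/8-.5,170+(p[1]+.5)/8-.5)
P=[]
for n,a,b in [('D',(317,228),(305,208)),('E',(435,258),(221,268)),('F',(405,163),(316,312)),('shaft',(383,224),(278,262)),('line',(360,328),(249,216))]:
  p,e=tri(S(a),T(b));print(n,p.round(1),round(e,2));P.append(p)
P=np.array(P[:3]);c=P.mean(0);print(c,np.degrees(np.arctan2(*(P-c)[:,1::-1].T)))
"
```

```text
D [587.9 122.9 133. ] 0.77
E [567.3 152.1 133.5] 0.08
F [551.7 119.6 133. ] 0.21
shaft [569.8 132.4 130.6] 1.21
line [587.9 145.5 106.6] 0.55
[568.96026916 131.53738175 133.18445698] [ -24.53996172   94.66967733 -145.42084039]
```

The stud tops are level at 133 mm (132 expected when home) and the hub is at 35°, in line with the key, so it is fully home. Next is the pulley.

```bash
python3 -m jog '3.5 4.5 10 0 -1;0 0 20 0 -1;0 0 20 0 -1;0 0 20 0 -1;0 0 20 0 -1;0 0 20 0 -1;0 0 0 0 -1'; python3 -c "
from h import *
go(526.4,-121,2,jaw=-133)
snap('scene','s12',(290,185),7,110,80)
"
```

```text
time: 14.97
tcp_pos: [528.6, -117.2, 31.7]
tcp_rot: [-3.112, 0.006, -0.751]
ft_force: [-1.1, 0.6, -0.6]
grip_width: 85.4
t 14.97 pos [ 528.6 -117.2   31.7] rot [-178.28    0.32  -43.06] q6 111.0 F [-1.1  0.6 -0.6] T [-0.03  0.05  0.02] w 85.4
tool shift [ 1.1  5.1 29.6] turn -0.001
```

View pics/s12.png

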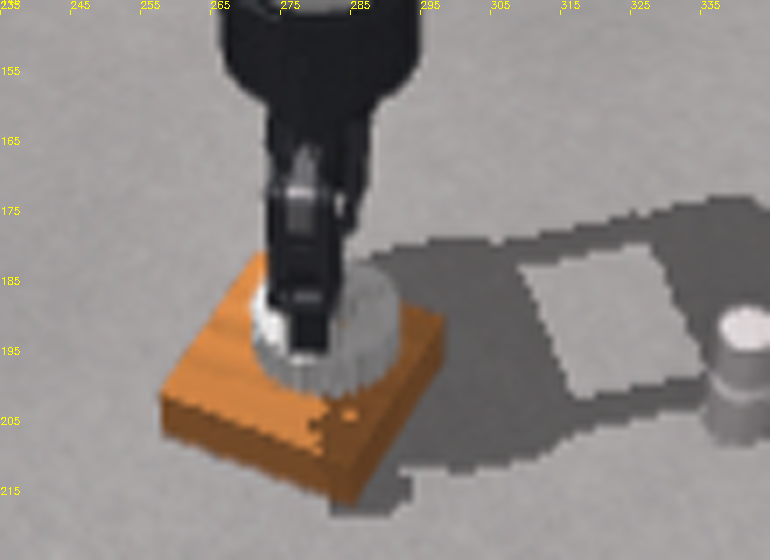

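```bash
python3 -c "
from h import *
for r in (42,48):
  for z in (45,60,75,90): print(r,z,proj('scene',[528.6+r*.68,-117.2+r*.73,z]).round(1))"
```

```text
42 45 [[279.4 202.4]]
42 60 [[279.3 199. ]]
42 75 [[279.2 195.4]]
42 90 [[279.1 191.8]]
48 45 [[279.2 204. ]]
48 60 [[279.  200.6]]
48 75 [[278.9 197. ]]
48 90 [[278.8 193.4]]
```

```bash
python3 -m jog '1 5 8 0 -1;0 0.5 10 0 -1;0 0.5 8 0 -1;0 0 0 0 -1'; python3 -c "
from h import *
go(526.4,-121,-3,jaw=-133)
snap('scene','s13',(290,185),7,110,80)
"
```

```text
time: 15.35
tcp_pos: [529.2, -123.3, 8.5]
tcp_rot: [-3.109, -0.002, -0.752]
ft_force: [0.1, -0.1, 0.2]
grip_width: 85.3
t 15.35 pos [ 529.2 -123.3    8.5] rot [-1.7811e+02 -1.2000e-01 -4.3080e+01] q6 110.3 F [ 0.1 -0.1  0.2] T [ 0.02  0.01 -0.03] w 85.3
tool shift [-3.6  0.6 11.5] turn -0.001
```

View pics/s13.png

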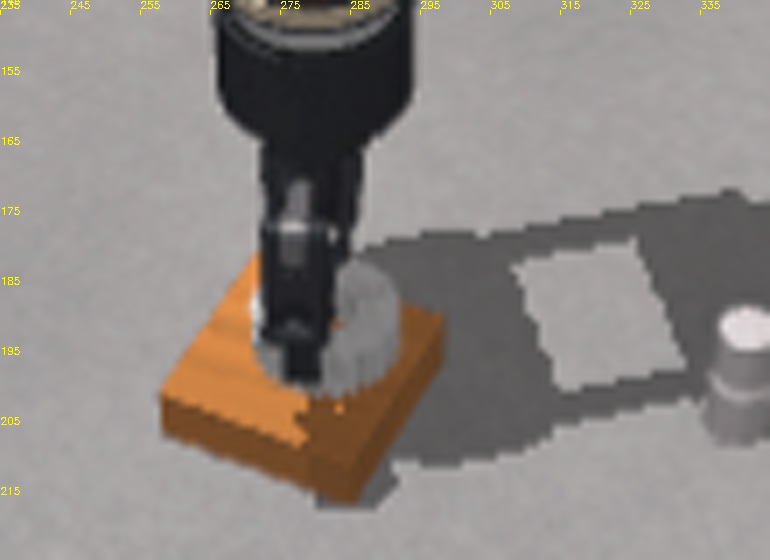

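```bash
python3 -m jog '-3.5 0.5 4 0 -1;0 0 5 0 -1;0 0 0 0 -1;0 0 0 0 -1'; python3 -c "
from h import *
go(526.4,-121,-3,jaw=-133)
snap('scene','s14',(290,185),7,110,80)
"
```

```text
time: 15.73
tcp_pos: [528.5, -121.7, 1.5]
tcp_rot: [-3.107, -0.007, -0.752]
ft_force: [0.0, -0.9, -0.0]
grip_width: 85.6
t 15.73 pos [ 528.5 -121.7    1.5] rot [-178.     -0.39  -43.09] q6 110.4 F [ 0.  -0.9 -0. ] T [-0.04  0.06 -0.02] w 85.6
tool shift [-2.   1.1  4.5] turn -0.002
```

View pics/s14.png

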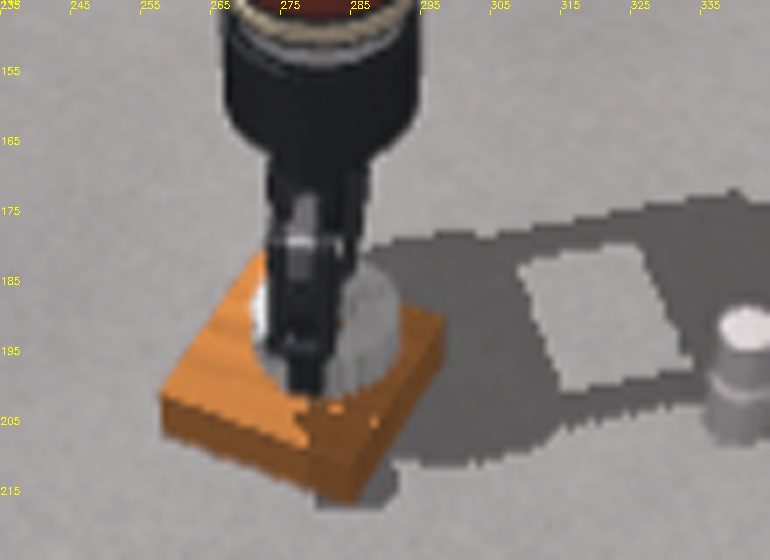

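```bash
python3 -m jog '-2 1 3 0 -1;0 0 0 0 -0.4;0 0 0 0 0;0 0 0 0 0.4;0 0 0 0 0.4;0 0 0 0 0.4;0 0 0 0 0.4' 30; python3 -c "
from h import *
go(526.4,-121,-3,jaw=-133)
snap('scene','s15',(290,185),7,110,80)
"
```

```text
time: 16.37
tcp_pos: [527.0, -121.2, -0.8]
tcp_rot: [-3.106, -0.009, -0.752]
ft_force: [0.7, 1.0, 1.0]
grip_width: 60.9
t 16.37 pos [ 527.  -121.2   -0.8] rot [-177.96   -0.49  -43.08] q6 110.4 F [0.7 1.  1. ] T [-0.03  0.02 -0.01] w 60.9
tool shift [-0.6  0.4  2.2] turn -0.001
```

View pics/s15.png

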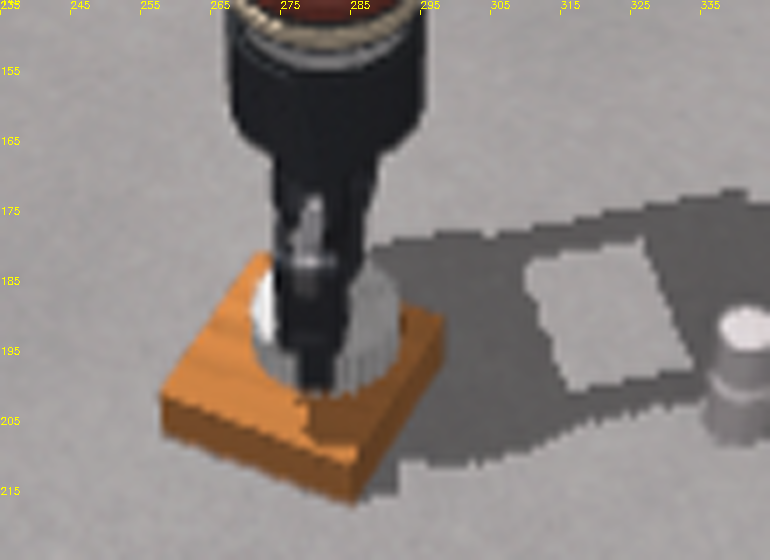

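Gripped at width 60.9, with the pulley's bottom at 30 when the stated z is -0.8. Now I'll lift.

```bash
python3 -m jog '0 0 -4 0 0.5;0 0 -8 0 0.5;0 0 -15 0 0.5;0 0 -20 0 0.5;0 0 -20 0 0.5;0 0 -20 0 0.5;0 0 -20 0 0.5;0 0 -15 0 0.5;0 0 0 0 0.5' 40; python3 -c "
from h import *
go(569.2,131.7,130,jaw=-85)
snap('scene','s16',(290,165),7,110,80)
snap('top','t16',(312,215),7,110,80)
"
```

```text
time: 17.17
tcp_pos: [520.3, -122.7, 127.2]
tcp_rot: [-3.108, -0.003, -0.752]
ft_force: [0.7, -0.6, -0.0]
grip_width: 60.9
t 17.17 pos [ 520.3 -122.7  127.2] rot [-1.781e+02 -1.700e-01 -4.308e+01] q6 110.4 F [ 0.7 -0.6 -0. ] T [-0.05  0.    0.  ] w 60.9
tool shift [-138.1 -219.2    4.1] turn -0.839
```

View pics/s16.png

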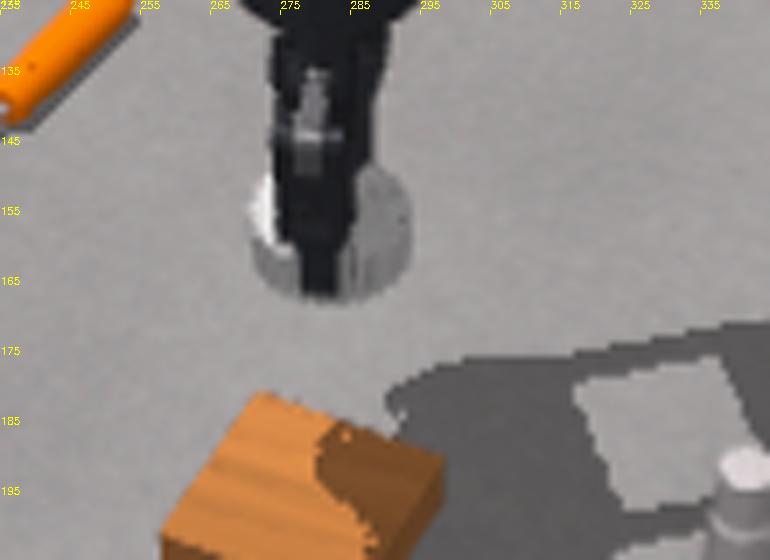

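View pics/t16.png

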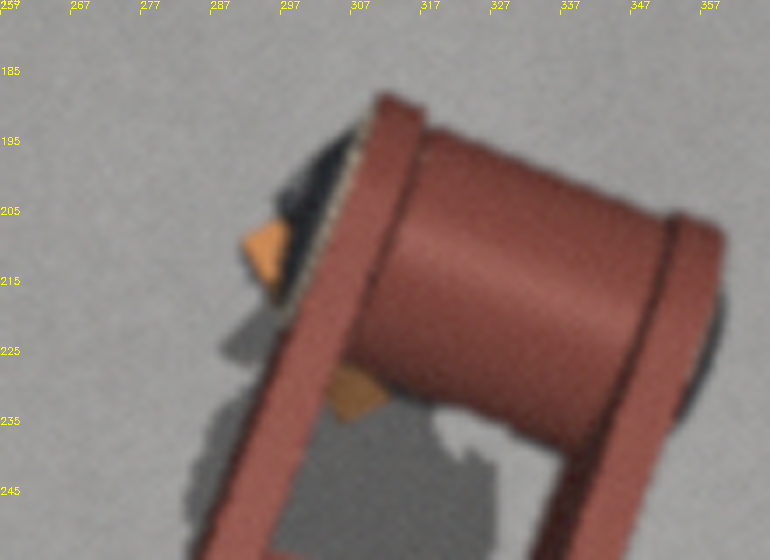

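```bash
python3 -m jog '-16 -25 -1 0 0.5;-17 -27 0 0 0.5;-17 -27 0 0 0.5;-17 -27 0 0 0.5;-17 -27 0 0 0.5;-17 -27 0 0 0.5;-16 -25 0 0 0.5;-12 -18 0 0 0.5;0 0 0 -0.1 0.5;0 0 0 -0.12 0.5;0 0 0 -0.12 0.5'; python3 -m jog '0 0 0 -0.12 0.5;0 0 0 -0.12 0.5;0 0 0 -0.12 0.5;0 0 0 -0.1 0.5;0 0 0 0 0.5'; python3 -c "
from h import *
go(569.2,131.7,125,jaw=-85)
"
```

```text
time: 18.18
tcp_pos: [552.1, 126.0, 108.8]
tcp_rot: [-3.124, 0.022, -0.405]
ft_force: [0.6, -1.2, -1.5]
grip_width: 61.1
time: 18.6
tcp_pos: [546.2, 126.3, 99.1]
tcp_rot: [-3.117, 0.026, 0.078]
ft_force: [-2.5, 0.2, 11.3]
grip_width: 61.1
t 18.60 pos [546.2 126.3  99.1] rot [-178.58    1.51    4.47] q6 89.8 F [-2.5  0.2 11.3] T [0.03 0.18 0.04] w 61.1
tool shift [ 22.6  -4.3 -26.4] turn -0.009
```

It sank while turning (z is 99, with 11 N of contact). I'll rise at once.

```bash
python3 -m jog '0 0 -10 0 0.5;0 0 -10 0 0.5;0 0 -12 0 0.5;0 0 0 0 0.5'; python3 -c "
from h import *
go(569.2,131.7,130,jaw=-85)
snap('scene','s17',(328,225),7,110,85)
"
```

```text
time: 18.93
tcp_pos: [544.2, 125.3, 128.5]
tcp_rot: [-3.117, 0.035, 0.076]
ft_force: [0.2, -0.2, -0.8]
grip_width: 60.6
t 18.93 pos [544.2 125.3 128.5] rot [-178.57    2.02    4.38] q6 89.9 F [ 0.2 -0.2 -0.8] T [-0.05 -0.05 -0.04] w 60.6
tool shift [25.4 -4.5 -2.2] turn -0.011
```

View pics/s17.png

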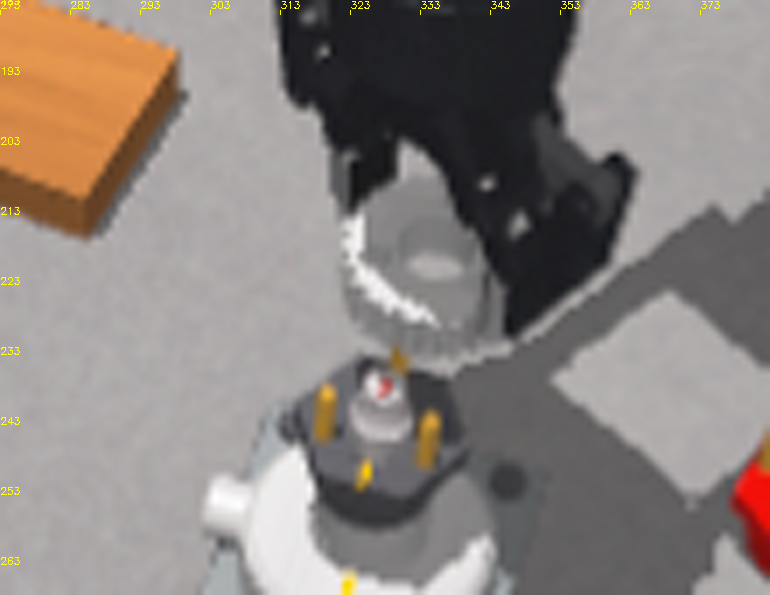

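```bash
python3 -m jog '12 -2 -2 -0.01 0.5;12 -2 -1 0 0.5;0 0 0 0 0.5'; python3 -c "
from h import *
go(569.2,131.7,120,jaw=-85)
im=snap('scene','s18')
o=cv2.resize(im[180:260,285:385],None,fx=8,fy=8,interpolation=cv2.INTER_CUBIC);o=cv2.convertScaleAbs(o,alpha=1.7,beta=10)
cv2.imwrite('pics/s18.png',o)
"
```

```text
time: 19.23
tcp_pos: [566.5, 131.1, 128.5]
tcp_rot: [-3.116, 0.039, 0.086]
ft_force: [0.8, -0.5, -1.1]
grip_width: 60.5
t 19.23 pos [566.5 131.1 128.5] rot [-178.55    2.21    4.94] q6 89.7 F [ 0.8 -0.5 -1.1] T [ 0.01 -0.03 -0.02] w 60.5
tool shift [ 3.1 -0.1  8.4] turn -0.001
```

View pics/s18.png

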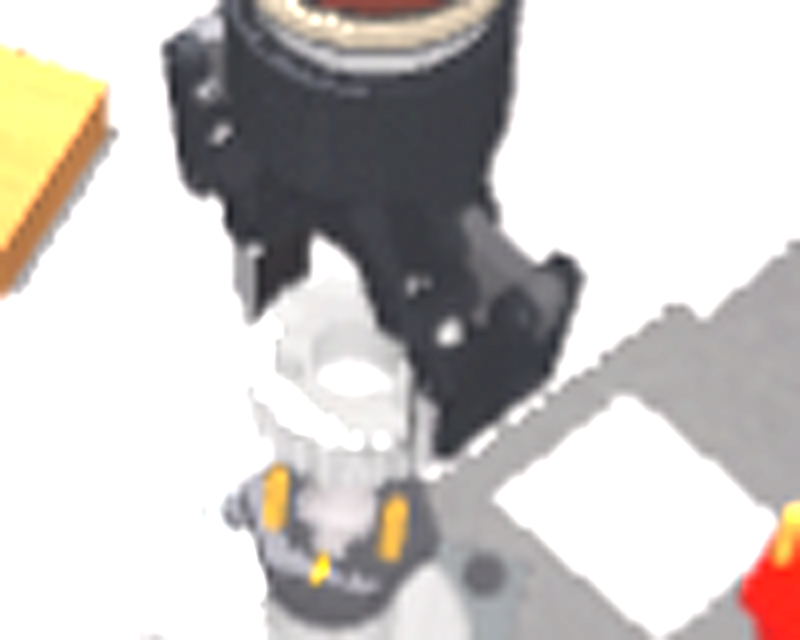

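```bash
python3 -c "
from h import *
im=np.load('pics/s18.npy').astype(float)[205:255,300:355]
o=cv2.resize(im,None,fx=14,fy=12,interpolation=cv2.INTER_CUBIC)
o=cv2.resize(im,None,fx=12,fy=12,interpolation=cv2.INTER_CUBIC)
o=np.clip((o-70)*1.9,0,255).astype(np.uint8)
for i in range(0,55,5): cv2.putText(o,str(300+i),(i*12,10),0,.35,(0,0,255),1)
for i in range(0,50,5): cv2.putText(o,str(205+i),(0,i*12+4),0,.35,(0,0,255),1)
cv2.imwrite('pics/s18b.png',o)
M=R.from_euler('xyz',[-3.116,.039,.086]).as_matrix();print(M[:,2])
"
```

```text
[-0.04103131  0.02214737 -0.99891237]
```

View pics/s18b.png

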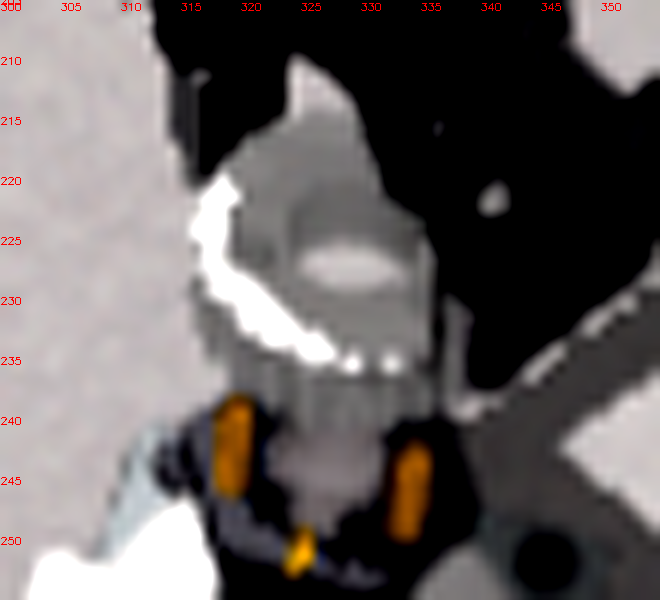

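```bash
python3 -c "
from h import *
for z in (176,181,186):
  b=plane('scene',(328.6,224.6),z)[0];h=plane('scene',(320.5,225.5),z)[0];d=h-b
  print(z,b.round(1),h.round(1),np.hypot(*d[:2]).round(1),np.degrees(np.arctan2(d[1],d[0])).round(1))
im=np.load('pics/s18.npy')[214:236,312:338].mean(2).astype(int)
for i,r in enumerate(im): print(214+i,*['%3d'%v for v in r])
"
```

```text
176 [567.8 128.3 176. ] [584.5 119.2 176. ] 19.1 -28.7
181 [570.5 131.  181. ] [587.1 121.9 181. ] 18.9 -28.7
186 [573.3 133.8 186. ] [589.8 124.7 186. ] 18.8 -28.7
214 171 170 100  87  83  27  27  27  27  29  51  89 165 150 144 149 148 131  47  29  30  34  34  36  51  41
215 172 169  98  87  83  27  27  29  50  66 101 138 144 138 138 139 138 132  79  31  32  33  35  46  85  57
216 172 169 120  87  83  26  29  45 102 118 130 134 135 137 137 138 139 133  88  30  29  30  34  43  70  31
217 169 171 168  96  83  29  53  89 137 135 134 133 134 133 132 133 134 132 118  46  29  31  33  36  32  31
218 170 171 170 119  84  43 103 135 140 138 137 134 133 132 132 132 132 132 123  82  30  32  33  34  33  32
219 170 167 167 122  85  83 171 139 139 139 137 132 133 132 131 132 131 130 128 104  29  31  30  35  35  35
220 169 165 168 142 118 166 232 172 138 136 133 133 133 131 125 127 125 124 125 118  44  30  30  34  35  36
221 170 170 169 170 176 235 234 219 137 134 132 132 129 124 122 124 124 123 122 116  84  52  36  36  36  35
222 170 171 173 172 185 236 233 138 138 135 134 133 121 119 122 123 124
[... 740 characters left out ...]
 135 135 136 142 142 140 132 132 130 122 118  72  78
230 167 165 169 168 137 126 151 186 235 236 233 172 136 135 134 135 134 134 134 134 135 133 123 118  77 104
231 168 168 173 169 141 127 128 158 229 230 232 231 173 137 135 135 135 135 135 135 135 136 131 122  73 106
232 170 171 172 170 146 128 128 135 196 202 224 234 227 176 172 137 137 137 137 137 137 137 137 128  65 107
233 170 170 169 170 168 128 130 126 126 155 220 221 209 234 231 172 136 136 136 137 136 135 133 127  74 109
234 169 169 168 171 171 138 137 127 123 118 124 143 161 223 225 217 153 172 139 138 161 144 124 117  78 117
235 171 168 168 171 172 161 155 130 125 122 131 119 125 155 167 148 173 211 136 134 189 153 114  92  82 116
```

The pulley's bore is at about (328.7,224.6) and one hole at (320.6,225.6). That gives a centre near (570,131) and a hole direction near -28°. Dead reckoning says -25°, which is where the studs are. I'll make a small correction and come down, keeping the path vertical despite the tilt.

```bash
python3 -m jog '1.5 -1 6 -0.01 0.5;0.4 0.2 8 -0.01 0.5;0 0 0 0 0.5'; python3 -c "
from h import *
go(568.3,132.4,105,jaw=-85)
im=np.load('pics/s18.npy')
im=snap('scene','s19').astype(float)[205:260,300:360]
o=cv2.resize(im,None,fx=12,fy=12,interpolation=cv2.INTER_CUBIC)
o=np.clip((o-40)*1.5,0,255).astype(np.uint8)
for i in range(0,60,5): cv2.putText(o,str(300+i),(i*12,10),0,.35,(0,0,255),1)
for i in range(0,55,5): cv2.putText(o,str(205+i),(0,i*12+4),0,.35,(0,0,255),1)
cv2.imwrite('pics/s19.png',o[:, :])
"
```

```text
time: 19.53
tcp_pos: [565.2, 132.1, 111.7]
tcp_rot: [-3.116, 0.042, 0.108]
ft_force: [-0.4, -0.1, -1.5]
grip_width: 60.7
t 19.53 pos [565.2 132.1 111.7] rot [-178.51    2.4     6.21] q6 88.5 F [-0.4 -0.1 -1.5] T [ 0.05  0.01 -0.02] w 60.7
tool shift [3.4 0.2 6.6] turn 0.021
```

View pics/s19.png

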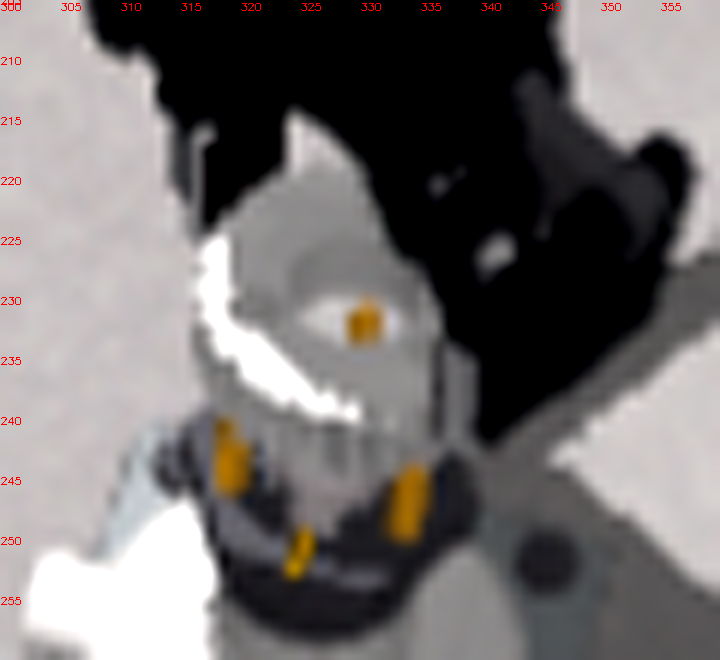

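```bash
python3 -c "
from h import *
for z in (160,164.7,168): print(plane('scene',[(328.8,229.6),(320.4,230.5)],z).round(1))
im=np.load('pics/s19.npy')[222:240,314:340].mean(2).astype(int)
print('    ',*range(314,340))
for i,r in enumerate(im): print(222+i,*['%3d'%v for v in r])
"
```

```text
[[568.1 131.2 160. ]
 [585.6 121.5 160. ]]
[[570.6 133.7 164.7]
 [588.  124.1 164.7]]
[[572.4 135.4 168. ]
 [589.7 125.9 168. ]]
     314 315 316 317 318 319 320 321 322 323 324 325 326 327 328 329 330 331 332 333 334 335 336 337 338 339
222 170 136 102  31  63  90 138 136 135 134 133 134 132 132 133 131 120  82  30  31  32  35  34  31  32  31
223 172 138 102  47 117 139 140 139 138 135 133 134 133 133 132 131 126 105  37  31  30  35  35  34  33  34
224 167 146 111 117 167 139 139 139 135 133 133 133 131 130 127 129 129 122  59  31  30  33  36  35  34  35
225 166 168 149 211 232 136 138 136 133 134 133 130 125 123 124 124 122 117  84  36  30  32  35  35  35  42
226 170 170 184 227 233 138 138 136 134 133 128 119 120 123 124 124 122 119 112  72  51  38  35  35  35  55
227 170 169 163 210 233 139 138 135 135 134 120 118 121 123 124 122 122 120 117 110  88  56  32  34  34  46
228 170 174 194 235 232 150 134 133 134 134 119 120 122 125 125 125 123 120 116 110 102  83  29  31  31  38
229 170 174 195 231 229 170 126 125 125 131 121 121 132 141 141 138 129 127 121 112 108 115  48  29  29  3
[... 381 characters left out ...]
 144 154 115 120 125 145 132 124 119  89  67  43  32
234 168 168 127 129 197 203 235 236 233 172 135 135 134 135 135 135 135 135 134 132 123 118  80 103  79  52
235 168 168 145 120 125 140 230 234 235 232 173 136 135 135 135 135 135 135 135 135 131 121  82 107 104  83
236 169 169 153 124 127 127 198 225 231 235 231 173 137 137 136 136 136 136 136 137 136 128  79 107 105  83
237 171 170 168 134 125 118 134 174 203 229 226 231 167 172 137 136 136 136 136 136 135 127  71 107 105  83
238 172 170 162 135 125 120 125 125 151 192 177 224 218 224 166 172 134 133 135 134 131 123  80 107 106  83
239 167 157 130 110 118 122 127 123 119 124 125 161 193 190 196 214 131 127 139 132 126 109  78 107 105  77
```

```bash
python3 -c "
from h import *
snap('top','t19',(225,200),8,90,70)
M0=R.from_euler('xyz',np.radians([-177.96,-.49,-43.08])).as_matrix()
t=M0.T@(np.array([526.4,-121,41])-[527,-121.2,-.8]);print(t)
s=robot.get_state();M=R.from_euler('xyz',s['tcp_rot']).as_matrix();print(s['tcp_pos'],s['tcp_pos']+M@t)
"
```

```text
[ -0.21734921  -1.2245193  -41.78628138]
[565.87523484 132.18722791 113.12176972] [567.31079811 132.4857933  154.90083167]
```

View pics/t19.png

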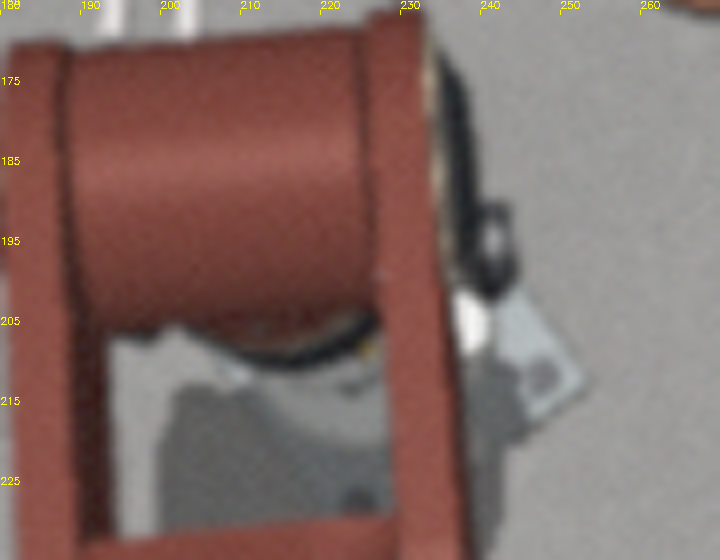

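```bash
python3 -m jog '0.8 1 4 0.01 0.5;0.2 0.1 4 0.01 0.5;0 0 0 0 0.5'; python3 -c "
from h import *
go(568,131,100,jaw=-85)
im=snap('scene','s20').astype(float)[205:260,300:360]
o=cv2.resize(im,None,fx=12,fy=12,interpolation=cv2.INTER_CUBIC)
o=np.clip((o-40)*1.5,0,255).astype(np.uint8)
for i in range(0,60,5): cv2.putText(o,str(300+i),(i*12,10),0,.35,(0,0,255),1)
for i in range(0,55,5): cv2.putText(o,str(205+i),(0,i*12+4),0,.35,(0,0,255),1)
cv2.imwrite('pics/s20.png',o[:, :])
"
```

```text
time: 19.88
tcp_pos: [566.5, 131.2, 104.6]
tcp_rot: [-3.117, 0.04, 0.086]
ft_force: [0.2, 0.3, -1.8]
grip_width: 60.6
t 19.88 pos [566.5 131.2 104.6] rot [-178.57    2.3     4.9 ] q6 89.7 F [ 0.2  0.3 -1.8] T [-0.03 -0.02 -0.01] w 60.6
tool shift [1.6 0.4 4.6] turn -0.002
```

View pics/s20.png

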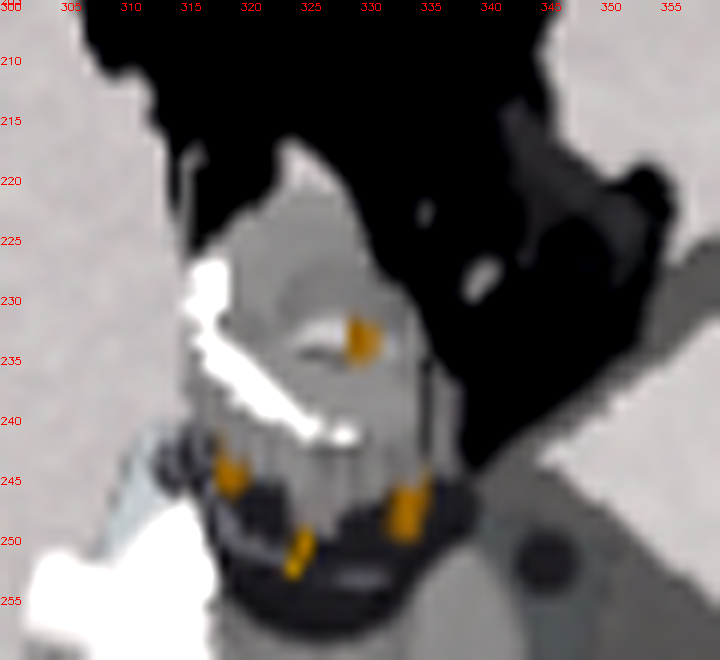

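```bash
python3 -c "
from h import *
for z in (106,130,150,154,158,162): print(z,proj('scene',[569.4,132,z]).round(1), proj('scene',[569.4+21*np.cos(np.radians(-25)),132+21*np.sin(np.radians(-25)),z]).round(1))
im=np.load('pics/s20.npy')[224:240,314:340].mean(2).astype(int)
print('    ',*range(314,340))
for i,r in enumerate(im): print(224+i,*['%3d'%v for v in r])
"
```

```text
106 [[327.  243.3]] [[318.6 244.7]]
130 [[327.7 237.6]] [[319.2 239. ]]
150 [[328.3 232.6]] [[319.6 234.1]]
154 [[328.4 231.6]] [[319.7 233.1]]
158 [[328.5 230.6]] [[319.8 232. ]]
162 [[328.7 229.6]] [[319.9 231. ]]
     314 315 316 317 318 319 320 321 322 323 324 325 326 327 328 329 330 331 332 333 334 335 336 337 338 339
224 150 103  47  62  92 134 138 137 135 134 133 132 132 132 131 122  75  29  31  33  35  33  32  30  32  35
225 152 104  54 113 139 140 139 139 135 133 133 134 133 132 131 125  90  29  30  32  35  34  31  31  34  35
226 166 119 125 169 172 138 138 135 134 133 133 131 128 127 128 127 121  45  30  30  36  35  33  35  37  49
227 168 153 216 236 232 137 135 133 133 133 129 125 123 123 124 122 116  77  36  31  37  35  35  35  46  87
228 170 173 212 236 233 137 135 134 133 131 119 121 123 123 124 123 119 100  73  51  33  34  34  35  59 118
229 169 179 212 235 232 137 134 135 134 125 119 122 124 124 123 121 119 118 112  89  41  32  34  35  61 113
230 171 204 232 235 217 129 129 132 133 118 118 122 125 128 127 121 121 117 112 103  76  30  31  32  38  50
231 172 175 203 227
[... 252 characters left out ...]
 159 157  94 103 121 142 125 127  83  29  30  32  35
234 167 146 140 220 234 220 172 136 134 134 132 109 106 116 115 102 108 125 145 129 123  88  44  32  31  34
235 166 144 139 223 232 236 232 173 136 135 135 135 133 121 112 122 124 133 131 122 116  62  78  37  31  33
236 166 140 127 153 200 227 236 232 173 136 135 135 135 134 135 134 134 134 132 124 117  77 100  70  43  31
237 168 131 120 125 129 184 231 235 231 174 137 136 135 135 135 134 135 135 134 131 121  77 107 104  66  29
238 171 150 122 127 125 173 198 229 235 231 173 136 137 137 136 136 136 137 137 136 127  78 107 104  66  30
239 167 156 122 125 120 126 134 195 222 223 225 177 162 136 136 136 136 136 135 135 128  79 110 105  65  29
```

The bore is at (327.9,231.0), within 1 mm of the projected axis. The hole at (320.0,231.7) reads about 4° short, so I'll turn +3.5° and lower gently onto the studs.

```bash
python3 -m jog '0.2 0.1 2 -0.06 0.5;0.2 0.1 3 0 0.5;0.2 0.1 3 0 0.5;0.1 0 2 0 0.5'; python3 -c "
from h import *
go(568,131,90,yaw=8.4)
im=snap('scene','s21').astype(float)[205:260,300:360]
o=cv2.resize(im,None,fx=12,fy=12,interpolation=cv2.INTER_CUBIC)
o=np.clip((o-40)*1.5,0,255).astype(np.uint8)
for i in range(0,60,5): cv2.putText(o,str(300+i),(i*12,10),0,.35,(0,0,255),1)
for i in range(0,55,5): cv2.putText(o,str(205+i),(0,i*12+4),0,.35,(0,0,255),1)
cv2.imwrite('pics/s21.png',o[:, :])
"
```

```text
time: 20.27
tcp_pos: [567.7, 131.3, 95.4]
tcp_rot: [-3.114, 0.036, 0.145]
ft_force: [-0.6, 0.3, -1.4]
grip_width: 60.9
t 20.27 pos [567.7 131.3  95.4] rot [-178.43    2.08    8.33] q6 86.3 F [-0.6  0.3 -1.4] T [ 0.06  0.1  -0.02] w 60.9
tool shift [0.4 0.5 5.4] turn -0.001
```

View pics/s21.png

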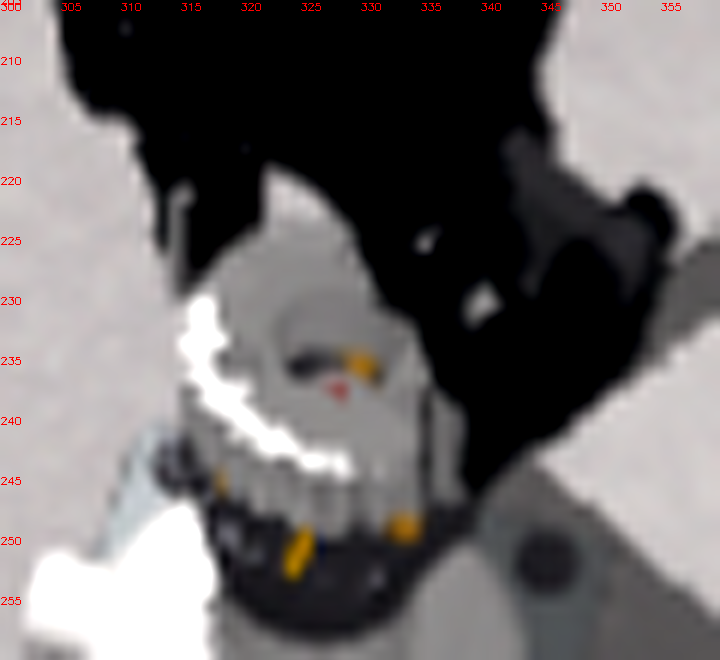

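The stated z of 95 puts the pulley's bottom near 126, below the stud tips, with no contact force. The studs are entering, so I'll continue.

```bash
python3 -m jog '0.1 0.1 2 0 0.5;0.1 0.1 3 0 0.5;0.1 0 2 0 0.5'; python3 -c "
from h import *
go(568,131,75,yaw=8.4)"; python3 -m jog '0.1 0.1 2 0 0.5;0.1 0.1 3 0 0.5;0.1 0 2 0 0.5'; python3 -c "
from h import *
go(568,131,75,yaw=8.4)"
```

```text
time: 20.57
tcp_pos: [567.5, 131.8, 87.8]
tcp_rot: [-3.113, 0.037, 0.144]
ft_force: [-0.5, -0.7, -0.9]
grip_width: 60.9
t 20.57 pos [567.5 131.8  87.8] rot [-178.39    2.1     8.26] q6 86.3 F [-0.5 -0.7 -0.9] T [ 0.    0.03 -0.02] w 60.9
tool shift [ 0.8  1.2 12.8] turn -0.002
time: 20.82
tcp_pos: [567.5, 131.8, 80.0]
tcp_rot: [-3.113, 0.037, 0.144]
ft_force: [-0.5, -0.8, -0.1]
grip_width: 61.2
t 20.82 pos [567.5 131.8  80. ] rot [-178.38    2.11    8.24] q6 86.3 F [-0.5 -0.8 -0.1] T [ 0.02  0.06 -0.02] w 61.2
tool shift [0.5 1.  5. ] turn -0.003
```

```bash
python3 -m jog '0 0 2 0 0.5;0 0 2 0 0.5;0 0 2 0 0.5'; python3 -c "
from h import *
go(568,131,75,yaw=8.4)
im=snap('scene','s22').astype(float)[205:260,300:360]
o=cv2.resize(im,None,fx=12,fy=12,interpolation=cv2.INTER_CUBIC)
o=np.clip((o-40)*1.5,0,255).astype(np.uint8)
cv2.imwrite('pics/s22.png',o)"
```

```text
time: 21.07
tcp_pos: [567.9, 132.1, 75.4]
tcp_rot: [-3.113, 0.036, 0.144]
ft_force: [-7.9, -0.2, 17.4]
grip_width: 60.1
t 21.07 pos [567.9 132.1  75.4] rot [-178.37    2.07    8.25] q6 86.3 F [-7.9 -0.2 17.4] T [-0.01  1.21  0.02] w 60.1
tool shift [-0.   1.1  0.4] turn -0.003
```

View pics/s22.png

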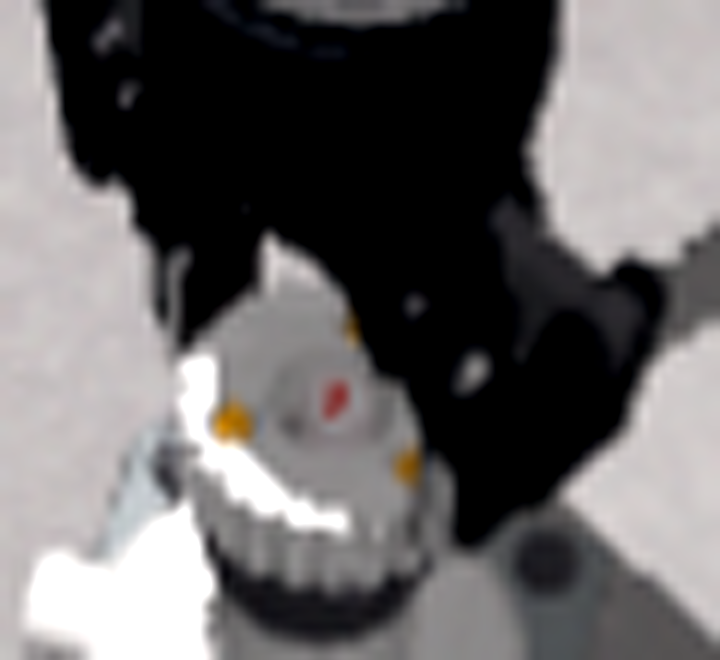

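All three studs show through the holes, and contact came at 75.4 (75.2 predicted for flush). I'll release and withdraw.

```bash
python3 -m jog '0 0 -0.5 0 0.2;0 0 0 0 0;0 0 0 0 -0.5;0 0 0 0 -1;0 0 0 0 -1;0 0 -3 0 -1;0 0 -10 0 -1;0 0 -20 0 -1;0 0 -25 0 -1;0 0 -30 0 -1;0 0 -30 0 -1;0 0 0 0 -1'; python3 -m jog '0 0 -10 0 -1;0 25 0 0 -1;0 30 0 0 -1;0 30 0 0 -1;0 30 0 0 -1;0 30 0 0 -1;0 30 0 0 -1;0 30 0 0 -1;0 0 0 0 -1'; python3 -c "
from h import *
go(568,131,75,yaw=8.4)
snap('scene','s23',(325,240),8,90,70)
snap('top','t23',(227,205),8,80,70)"
```

```text
time: 22.12
tcp_pos: [572.0, 128.6, 200.2]
tcp_rot: [-3.114, 0.038, 0.144]
ft_force: [0.0, -0.4, 1.5]
grip_width: 85.4
time: 22.87
tcp_pos: [604.8, -81.1, 213.9]
tcp_rot: [-3.116, 0.03, 0.15]
ft_force: [-1.3, 0.2, -0.2]
grip_width: 85.3
t 22.87 pos [604.8 -81.1 213.9] rot [-178.52    1.69    8.6 ] q6 66.4 F [-1.3  0.2 -0.2] T [-0.03  0.02 -0.01] w 85.3
tool shift [  -0.6 -211.5  144.5] turn 0.003
```

View pics/s23.png

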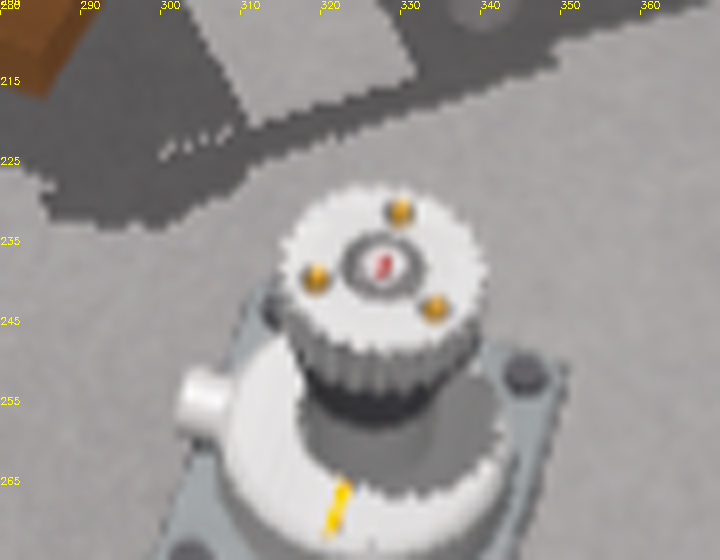

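View pics/t23.png

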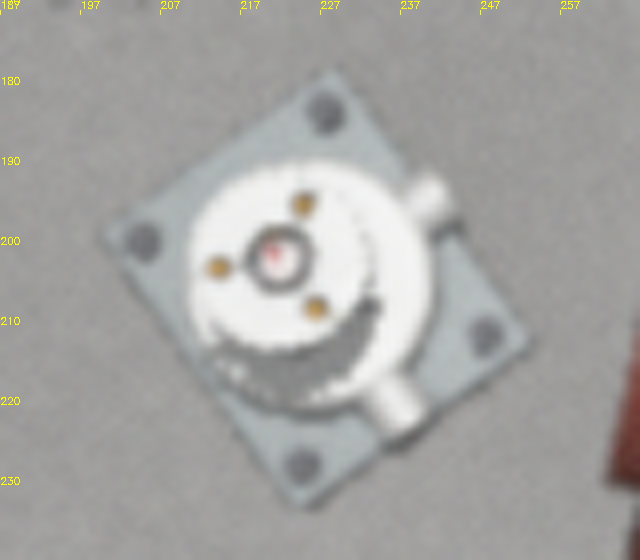

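```bash
python3 -c "
from h import *
S=lambda p:(280+(p[0]+.5)/8-.5,205+(p[1]+.5)/8-.5)
T=lambda p:(187+(p[0]+.5)/8-.5,170+(p[1]+.5)/8-.5)
P=[]
for n,a,b in [('D',(315,273),(305,203)),('E',(435,305),(218,267)),('F',(399,209),(317,308)),('bore',(383,266),(279,259))]:
  p,e=tri(S(a),T(b));print(n,p.round(1),round(e,2));P.append(p)
P=np.array(P[:3]);c=P.mean(0);print(c,np.degrees(np.arctan2(*(P-c)[:,1::-1].T)))
# pulley rim by colour in scene: outline at known top height
snap('scene','s24');cv2.imwrite('pics/s24.png',np.load('pics/s24.npy'))
"
```

```text
D [589.4 123.2 132.2] 0.04
E [567.9 153.3 131.7] 0.2
F [553.3 119.3 131. ] 0.2
bore [570.5 132.4 130.3] 0.17
[570.22183004 131.94974266 131.62990731] [ -24.39254333   96.25294403 -143.24574465]
```

View pics/s24.png

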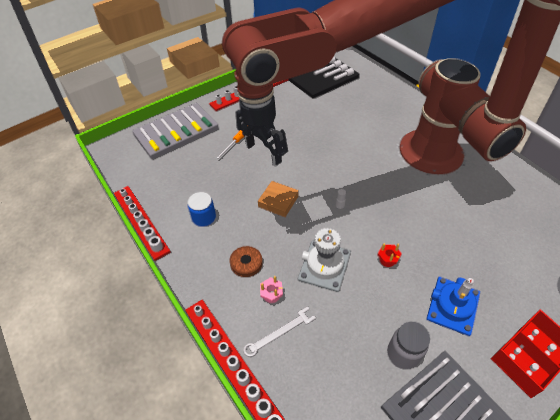

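The stud tops are at 131.6 (132 expected). The pulley's bore reads 130.3 against 128 when flush, which is the same +2 bias it showed on the block. It sits flat, and nothing else has moved.

```bash
python3 -c "
from rig import robot
print(robot.close_job())"
```

```text
the job is handed in; nothing more can be done
None
```

The hub is fully home on the shaft, the pulley sits on it with all three studs through its holes, and the job is handed in with the gripper open and clear. It took about 23 s of the 67 s allowed.

**How it went:** I turned the hub about 176° in one grasp until its keyway dropped over the key. I then lifted the pulley from the block, turned it about 51° so its holes matched the studs, lowered it until it made contact, and let go.

**Last checks:**
- **Hub:** the stud tops measure about 132 mm and are level, which is the height expected when home. Just after seating, its direction was 35°, in line with the key. A re-measurement with the pulley on gave about 36°.
- **Pulley:** contact came at a stated height of 75.4 mm, against 75.2 mm predicted for flush. Its bore measured 130 mm from the two views, where 128 mm would be flush. The same method read 2 mm high when the pulley lay on the block, so I take it as flush.
- **Other parts:** the final picture shows the bystander parts and look-alikes where they started.

**What went wrong or disagreed:**
- **Height offset:** the real fingertips sit roughly 25–40 mm higher than the stated tool height. Because of this, my first closing pinched one stud and tilted the tool by about 3°. I freed it and grasped again lower.
- **Pulley contact:** while I was turning the pulley over the hub, the arm sank and pushed lightly on something below, probably a stud, at about 11 N. I raised it at once and saw no harm.

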